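# Gauge the pressed glass blanks, sort them and pin the carrier shut

### The job

Gauge every pressed glass blank on the black plate with the bridge dial gauge, in order from the robot's left to its right, letting the gauge stand upright on the plate over the middle of each blank for about a second so that the reading settles. Lay the full blanks (26 mm) flat in the pockets of the transit carrier, one to a pocket, and put the short ones (20 mm) in the red tub; then swing the carrier's keeper bar shut and drop the lock pin fully home through the fork and the bar. Leave the gauge standing on its cork pad, never tip it over, and do not disturb the glass jar, the tape roll and the paddle.

Things in the scene. Friction and masses are not known exactly. Their poses are not given: they have to be found in the camera images.
- plate: Black graphite surface plate, fixed, 180 x 420 x 10 mm, the datum for gauging. Origin at the centre of its underside (its top is 10 mm higher); the row of blanks runs along its y axis, 82 mm apart; its +y end is towards the robot's left.
- blank_1 (a point): Pressed pale green glass blank 1 of 5 (3 or 4 are present; numbered from the robot's left to right along the plate): block 52 mm long (its x), 32 mm wide (its y), up to 160 g, either 26 mm thick (full) or 20 mm (short), to be found with the gauge. This point is on its vertical centre line, 11 mm above its underside, whatever its thickness.
- blank_2 (a point): Pressed pale green glass blank 2 of 5 (3 or 4 are present; numbered from the robot's left to right along the plate): block 52 mm long (its x), 32 mm wide (its y), up to 160 g, either 26 mm thick (full) or 20 mm (short), to be found with the gauge. This point is on its vertical centre line, 11 mm above its underside, whatever its thickness.
- blank_3 (a point): Pressed pale green glass blank 3 of 5 (3 or 4 are present; numbered from the robot's left to right along the plate): block 52 mm long (its x), 32 mm wide (its y), up to 160 g, either 26 mm thick (full) or 20 mm (short), to be found with the gauge. This point is on its vertical centre line, 11 mm above its underside, whatever its thickness.
- blank_4 (a point): Pressed pale green glass blank 4 of 5 (3 or 4 are present; numbered from the robot's left to right along the plate): block 52 mm long (its x), 32 mm wide (its y), up to 160 g, either 26 mm thick (full) or 20 mm (short), to be found with the gauge. This point is on its vertical centre line, 11 mm above its underside, whatever its thickness.
- blank_5 (a point): Pressed pale green glass blank 5 of 5 (3 or 4 are present; numbered from the robot's left to right along the plate): block 52 mm long (its x), 32 mm wide (its y), up to 160 g, either 26 mm thick (full) or 20 mm (short), to be found with the gauge. This point is on its vertical centre line, 11 mm above its underside, whatever its thickness.
- gauge_grip (a point): Loose bridge dial gauge, 0.5 kg, 126 mm high: centre of its black grip block (26 x 26 mm, 88 to 126 mm above the rails' underside), 107 mm above the rails' underside. Below it a 22 mm sleeve (44 to 88 mm) with a 38 mm dial on its +x side, up to 85 mm high, face 26 mm out; grip it across its y, clear of the dial. It stands by itself, also over a blank.
- gauge_base (a point): Point of the gauge on its centre line, level with the rails' underside. Two steel rails 8 mm thick, 46 mm long, lie along its y; in its x their inner faces are 64 mm apart, outer faces 80 mm; a beam joins them 34 to 44 mm up. Set it over a blank with the blank's length along the gauge's x: the rails stand on the plate beyond the blank's ends, 6 mm clear of each.
- gauge_foot (a joint): Sprung foot of the gauge (16 mm disc on its centre line), m, 0 to 0.033: its height above the rails' underside. 0 when free or standing on a flat; with the rails on the plate over a blank it reads the blank's thickness. Spring pushes down, 0.6 N at 0 to 1.6 N at 0.033. The dial needle turns once, clockwise from straight up, in 0.040 m.
- gauge_pad: Flat cork pad where the gauge is kept, fixed, 115 x 85 x 6 mm. Origin at the centre of its underside; the gauge stands on its middle.
- carrier: Plywood transit carrier, fixed, board 226 x 88 x 12 mm. Origin on its underside; x runs along three pockets from the keeper's pivot (-84 mm) to the fork (+88 mm); pocket floor at 12 mm. Pockets 42 mm wide in x between ribs 5 mm thick, 48 mm long in y, 20 mm high; lips 6 mm high at y = +-34 mm (63 mm between). A blank lies with its length along the carrier's y.
- pocket_1 (a point): Centre of the floor of carrier pocket 1 (next to the pivot, x = -47 mm); axes as the carrier's.
- pocket_2 (a point): Centre of the floor of carrier pocket 2 (middle, x = 0); axes as the carrier's.
- pocket_3 (a point): Centre of the floor of carrier pocket 3 (next to the fork, x = +47 mm); axes as the carrier's.
- keeper (a joint): Aluminium keeper bar of the carrier, swinging level on an upright pivot, rad: 0 = shut over the pockets, its end hole in the fork (a stop); 1.7 = fully open towards the carrier's +y. 18 mm wide, 42.5 to 51.5 mm above the carrier's origin (4.5 mm over a full blank). Stiff (0.06 N m): it stays where it is left.
- keeper_knob (a point): Upright black knob on the keeper bar, 15 mm diameter, 51.5 to 85.5 mm above the carrier's origin, 62 mm from the pivot. This point is on its axis, 71.5 mm above the carrier's origin. Its x axis points along the bar from the pivot to the free end.
- keeper_hinge (a point): Point on the keeper's upright pivot axis, level with point keeper_knob.
- fork_hole (a point): Mouth of the upright pin hole in the carrier's fork: hole centre at the top of the upper fork plate, 63 mm above the carrier's origin, 172 mm from the pivot. The 13.5 mm hole goes through the upper plate (8 mm), the keeper bar's end hole (15.5 mm) when the bar is shut, and the lower plate (31 to 39 mm above the carrier's origin).
- pin_head (a point): Loose steel lock pin: shank 10 mm diameter, 42 mm long, tapered at the tip; flange 22 mm, 4 mm thick; grip 16 mm diameter, 26 mm high. It starts in a 13.5 mm hole of a fixed wooden tool block (60 x 60 x 50 mm), flange on the block's top. This point is the centre of the grip, 59 mm above the tip, 17 mm above the flange's underside; z up along the pin.
- pin_tip (a point): Lower end of the lock pin's shank.
- tub: Open red plastic tub for short blanks, fixed, 145 (x) x 125 (y) x 45 mm, walls and floor 4 mm. Origin at the centre of its underside.
- jar: Bystander: empty clear glass jar, 60 mm diameter, 75 mm high. Origin at the centre of its underside.
- tape_roll: Bystander: roll of paper tape lying flat, 84 mm diameter, 24 mm high. Origin at the centre of its underside.
- paddle: Bystander: graphite paddle with wooden handle, 242 mm long along its y. Origin under its middle.
There are look-alikes about, which are no part of the job. Leave any blue or pink look-alike of the part that bears blank_4 alone.

How it is judged (in metres and radians):
On the way, in this order (a step that is already met when the one before it is completed fails the run):
1. blank 1, if present, has been gauged: gauge standing square on the plate over its middle, so that the foot reads it (z of blank_1 in the frame of plate between 0.018 and 0.024 m and z of blank_1 in the frame of gauge_base between 0.0085 and 0.0135 m and angle between the z axis of blank_1 and the z axis of gauge_grip, either way round below 0.05 rad and x of blank_1 in the frame of gauge_grip between -0.014 and 0.014 m and y of blank_1 in the frame of gauge_grip between -0.014 and 0.014 m), for 0.4 s.
2. blank 2, if present, has been gauged: gauge standing square on the plate over its middle, so that the foot reads it (z of blank_2 in the frame of plate between 0.018 and 0.024 m and z of blank_2 in the frame of gauge_base between 0.0085 and 0.0135 m and angle between the z axis of blank_2 and the z axis of gauge_grip, either way round below 0.05 rad and x of blank_2 in the frame of gauge_grip between -0.014 and 0.014 m and y of blank_2 in the frame of gauge_grip between -0.014 and 0.014 m), for 0.4 s.
3. blank 3, if present, has been gauged: gauge standing square on the plate over its middle, so that the foot reads it (z of blank_3 in the frame of plate between 0.018 and 0.024 m and z of blank_3 in the frame of gauge_base between 0.0085 and 0.0135 m and angle between the z axis of blank_3 and the z axis of gauge_grip, either way round below 0.05 rad and x of blank_3 in the frame of gauge_grip between -0.014 and 0.014 m and y of blank_3 in the frame of gauge_grip between -0.014 and 0.014 m), for 0.4 s.
4. blank 4, if present, has been gauged: gauge standing square on the plate over its middle, so that the foot reads it (z of blank_4 in the frame of plate between 0.018 and 0.024 m and z of blank_4 in the frame of gauge_base between 0.0085 and 0.0135 m and angle between the z axis of blank_4 and the z axis of gauge_grip, either way round below 0.05 rad and x of blank_4 in the frame of gauge_grip between -0.014 and 0.014 m and y of blank_4 in the frame of gauge_grip between -0.014 and 0.014 m), for 0.4 s.
5. blank 5, if present, has been gauged: gauge standing square on the plate over its middle, so that the foot reads it (z of blank_5 in the frame of plate between 0.018 and 0.024 m and z of blank_5 in the frame of gauge_base between 0.0085 and 0.0135 m and angle between the z axis of blank_5 and the z axis of gauge_grip, either way round below 0.05 rad and x of blank_5 in the frame of gauge_grip between -0.014 and 0.014 m and y of blank_5 in the frame of gauge_grip between -0.014 and 0.014 m), for 0.4 s.
6. the keeper bar is shut over the carrier with all the full blanks lying in its pockets (value of joint keeper below 0.025 rad and x of blank_1 in the frame of carrier between -0.07 and 0.07 m and y of blank_1 in the frame of carrier between -0.016 and 0.016 m and z of blank_1 in the frame of carrier between 0.019 and 0.027 m and angle between each of blank_1, blank_3, blank_4's own z axis and vertical below 0.12 rad and x of blank_3 in the frame of carrier between -0.07 and 0.07 m and y of blank_3 in the frame of carrier between -0.016 and 0.016 m and z of blank_3 in the frame of carrier between 0.019 and 0.027 m and x of blank_4 in the frame of carrier between -0.07 and 0.07 m and y of blank_4 in the frame of carrier between -0.016 and 0.016 m and z of blank_4 in the frame of carrier between 0.019 and 0.027 m), for 0.2 s.
At the end, for the whole second after the job is handed in: Full blanks flat (0.12 rad) on carrier pocket floors, short ones in the tub; keeper below 0.025 rad; lock pin within 4 mm of fully home, 6 mm of the hole axis, upright within 0.15 rad; gauge upright (0.06 rad) on its pad, within 30 mm of its middle (all of step 6 and x of blank_2 in the frame of tub between -0.0685 and 0.0685 m and y of blank_2 in the frame of tub between -0.0585 and 0.0585 m and z of each of blank_2, blank_5 in the frame of tub below 0.045 m and x of blank_5 in the frame of tub between -0.0685 and 0.0685 m and y of blank_5 in the frame of tub between -0.0585 and 0.0585 m and horizontal distance between pin_tip and fork_hole below 0.006 m and z of pin_tip in the frame of carrier between 0.017 and 0.025 m and angle between pin_head's own z axis and vertical below 0.15 rad and horizontal distance between gauge_grip and gauge_pad below 0.03 m and z of gauge_grip in the frame of gauge_pad between 0.109 and 0.117 m and angle between gauge_grip's own z axis and vertical below 0.06 rad); the robot touches nothing.
It fails at once if the gauge is tipped over (more than 0.6 rad) (angle between gauge_grip's own z axis and vertical above 0.6 rad).
It fails at once if the glass jar is moved by more than 30 mm (distance of jar from where it was at the start of the episode above 0.03 m).
It fails at once if the tape roll is moved by more than 30 mm (distance of tape_roll from where it was at the start of the episode above 0.03 m).
It fails at once if the graphite paddle is moved by more than 30 mm (distance of paddle from where it was at the start of the episode above 0.03 m).
Of blank_1, blank_2, blank_3, blank_4, blank_5 only 3 to 4 are there at a start; the rules pass over those that are not, and their reading is None.
At some moment in a run one of blank_1, blank_2, blank_3, blank_4, blank_5 may be knocked a few centimetres aside while the robot is not near it.
It also fails if it takes over 210 s, if anything falls off the work surface, if the arm or the gripper's body presses on something with over 40 N, if the wrist force passes 120 N, or if a joint passes its speed limit or range.

### The arm

A 6-joint arm with a two-finger parallel gripper is mounted at the origin on the work surface. World frame = base frame: x ahead of the robot, y to its left, z up, the work surface at z = 0. Lengths are in mm, angles in rad, forces in N, time in s.
With the tool pointing down it reaches from about 350 to 875 mm from the base axis. Payload 15.5 kg.
Tool frame: the origin (TCP) lies between the finger pads; the fingertips stand 14 mm ahead of it and the grasp point (between the pads) lies 5 mm behind it; z points along the fingers, y is the direction in which the jaws open and shut (so a half turn about z gives the same grasp; the last joint's range is limited). The gripper opens to 85 mm and grips with 20 to 120 N. Pads are 22 mm wide; open, the fingers measure 114 mm over their backs; the gripper's body (76 mm by 85 mm) begins 54 mm behind the grasp point. The pads swing forward as they close: fully open they stand 13 mm farther back than shut.
Start: joints at [-1.415, 0.494, 1.345, -0, 1.302, -0.096], TCP at [155.718, -605.292, 245.277] pointing down, gripper open.
Joint ranges: [-2.91, 2.91], [-0.82, 2.16], [0.22, 2.67], [-1.22, 4.37], [0.12, 2.79], [-3.08, 3.08]. Speed limits (rad/s): [1.89, 1.89, 2.57, 3.01, 3.01, 3.01].

### API

Orientations are given as a unit quaternion [x, y, z, w].
In Python, from plant import bot gives the robot as it stands. The module is installed in compiled form; this text tells all that it offers.
- The arm moves only by the shell command python3 -m crank 'ROWS' [FORCE]. ROWS is JSON, a list that holds one entry, the list of rows, each a list of 7 numbers: the shift along the tool's x, y, z in mm, then the turn, a rotation vector about the tool's x, y, z in degrees, then the finger opening in mm, from 0 to 85.4. In form: [[[x, y, z, rx, ry, rz, claw], ...]]. A call has exactly 10 rows; each row is the pose to reach, as a shift and turn from the pose commanded when the call began, along the tool's axes at that moment; what a row does not reach only later rows make up. A row lasts 1/8 s, in which the tool goes at most 62.5 mm and 10.7 degrees, less where a joint would pass 70% of its speed; a pose out of reach is approached as far as the arm can. A call with a gripper value outside its range is refused whole. The fingers move at their own pace and stop on an object; FORCE is the grip in N (left out, the last holds). Time passes only in rows, so rows that repeat a pose let the fingers close, or fill a call up. It gives the time, the measured TCP pose, the force and the opening at its end, in the units of the state.
- bot.get_state(): the state, without advancing time (a new reading comes with each control period).
- bot.camera(name): name is "scene" or "top" or "wrist"; returns (picture, depth): 480x640x3 uint8, blue, green, red; 480x640 float32, mm along the optical axis (not along the pixel's ray), 0 where there is no reading.
- bot.camera_model(name): a dict with "K" (3x3 intrinsics, pixels), "view" (4x4, takes a point from world to camera coordinates). Camera axes: x right, y down, z forward; pixel columns grow to the right and rows downward; lengths in mm; the calibration is good to about 2 mm. A picture is of the moment at which its call begins: read the wrist's pose just before it. camera_model takes no time and is no camera call; for the wrist camera it gives the pose at the moment of the call.
- bot.hand_in(): hands the job in, once; it reports no verdict.
Trained networks look in the newest picture that a camera, given by its name, has taken for a name from the list of things; names that differ only in an ending like _2 or _b are one class to them, and where a whole thing is asked for, a point or a joint stands for the part that bears it (a point fixed in the world has none). Each returns a list of dicts, best first, with "confidence" (0 to 1); they miss things now and then, are a little off and sometimes report something else, mostly with a low value. They report only what shows in the picture. A call takes as long as a camera call. They do not tell look-alikes from the thing itself.
- bot.boxes_of(thing, camera): "xyz" ([x, y, z] in mm, in the coordinates of the camera as it stood for that picture, good to about 4 mm: the middle of the surface that is visible of it).
- bot.mark_of(thing, camera): "xyz" ([x, y, z] in mm, in the coordinates of the camera as it stood for that picture, good to about 4 mm: a listed point, or the origin of a listed thing).
The state is a dict: "clock": time; "joint_positions": joint angles; "joint_velocities": joint speeds; "effort": joint torques, N m; "tool_pos": TCP position; "orientation": TCP orientation; "contact_force": force on the tool from outside, world axes, zero at the start; "moment": the same for the moment, N m; "grip_width": finger opening in mm.
Only numpy, scipy, OpenCV 4.12 (cv2) and the standard library are available. Lean on these libraries where they do the work, as an engineer would, in place of code of your own. Each camera call takes 0.05 s, during which the arm holds its last target. There are 200 camera calls.

## Working session

There is one attempt and no reset: what is moved stays moved. The work goes in short steps, Python scripts to look and compute and a shell command to move; the robot and the scene stay as the last step left them, time stands still between calls to the robot, and variables do not carry over. Pictures are saved under pics/ and viewed, about 12 in all and at most 16, crops included, and the job is handed in when it is done.

```bash
mkdir -p pics; cat > h.py <<'E'
import numpy as np, cv2, json
from plant import bot
from scipy.spatial.transform import Rotation as R
def w(cam,p,M=None):
    M=bot.camera_model(cam) if M is None else M
    return (np.linalg.inv(M["view"])@np.r_[p,1])[:3]
def find(name,cam,M=None,f='mark_of',n=6):
    out=[]
    for d in getattr(bot,f)(name,cam)[:n]:
        p=w(cam,d['xyz'],M); px=np.array((M or bot.camera_model(cam))["K"])@d['xyz']; px=px[:2]/px[2]
        out.append((p.round(1),round(d['confidence'],2),px.round()))
    return out
def st():
    s=bot.get_state(); r=R.from_quat(s['orientation'])
    return s,np.array(s['tool_pos']),r
def togo(p,yaw=None):
    """print shift in tool axes to reach world TCP p; jaw yaw (direction of tool y in world deg)"""
    s,t,r=st(); 
    a=r.inv().apply(np.array(p)-t); y=r.apply([0,1,0]); x=np.degrees(np.arctan2(y[1],y[0]))
    print('shift',a.round(1),'jawyaw',x.round(2),'z',r.apply([0,0,1]).round(3), 'q6',round(s['joint_positions'][5],2))
E
python3 - <<'E'
from h import *
for c in ['scene','top']:
    im,d=bot.camera(c); cv2.imwrite(f'pics/{c}0.png',im); np.save(f'pics/{c}0d.npy',d)
    M=bot.camera_model(c)
    for n in ['plate','blank_1','gauge_grip','gauge_base','gauge_pad','carrier','keeper_knob','keeper_hinge','fork_hole','pin_head','tub','jar','tape_roll','paddle']:
        print(c,n,*[(x[0].tolist(),x[1],x[2].tolist()) for x in find(n,c,M)])
s,t,r=st();print(s['clock'],t,r.as_matrix().round(3).tolist())
E
```

```text
scene plate ([483.3, -18.4, 0.5], 0.61, [311.0, 266.0])
scene blank_1 ([336.7, -100.9, 10.1], 0.93, [252.0, 237.0]) ([484.0, -103.8, 20.4], 0.84, [272.0, 269.0]) ([494.8, -32.1, 16.8], 0.77, [307.0, 264.0]) ([324.6, -211.2, 14.5], 0.74, [202.0, 244.0]) ([260.1, -279.7, 11.4], 0.73, [166.0, 238.0]) ([471.8, 138.1, 19.8], 0.7, [376.0, 239.0])
scene gauge_grip
scene gauge_base ([673.6, 70.4, 5.1], 0.67, [396.0, 307.0])
scene gauge_pad ([668.3, 65.7, 1.7], 0.82, [392.0, 308.0]) ([540.1, 336.5, 1.9], 0.43, [469.0, 240.0])
scene carrier ([543.2, 336.6, 2.9], 0.9, [470.0, 241.0])
scene keeper_knob ([446.3, 392.7, 73.0], 0.6, [468.0, 189.0]) ([539.4, 337.9, 3.4], 0.32, [470.0, 240.0])
scene keeper_hinge ([451.1, 333.2, 69.8], 0.6, [448.0, 197.0]) ([676.5, 67.2, 5.9], 0.45, [395.0, 309.0])
scene fork_hole ([625.3, 350.8, 62.5], 0.68, [506.0, 234.0]) ([674.5, 69.6, 110.1], 0.25, [399.0, 261.0])
scene pin_head ([658.0, -127.8, 65.4], 0.56, [289.0, 306.0]) ([490.3, 330.3, 11.7], 0.41, [454.0, 227.0])
scene tub ([505.5, -380.7, 0.8], 0.9, [130.0, 321.0])
scene jar ([746.7, 221.7, -0.3], 0.92, [48
[... 971 characters left out ...]
3, 68.1], 0.87, [166.0, 271.0]) ([672.3, 65.6, -1.8], 0.4, [292.0, 186.0])
top fork_hole ([621.5, 343.8, 60.5], 0.84, [169.0, 198.0])
top pin_head ([663.9, -127.7, 67.8], 0.47, [374.0, 184.0]) ([624.0, 344.8, 60.1], 0.33, [169.0, 197.0]) ([677.2, 61.3, 112.8], 0.28, [290.0, 171.0])
top tub ([509.5, -386.5, 4.6], 0.77, [481.0, 257.0])
top jar ([746.7, 217.4, 4.5], 0.82, [231.0, 154.0])
top tape_roll ([487.3, -23.1, 2.8], 0.68, [327.0, 262.0]) ([731.5, -267.0, 0.6], 0.59, [429.0, 165.0]) ([670.9, 62.2, 113.8], 0.48, [290.0, 174.0])
top paddle ([775.4, 19.0, 0.4], 0.97, [312.0, 145.0])
1.5 [ 155.73655106 -605.29438566  245.27759096] [[0.968, 0.249, 0.0], [0.249, -0.968, -0.0], [0.0, 0.0, -1.0]]
```

```bash
python3 - <<'E'
import cv2
a=cv2.imread('pics/top0.png')[110:410,100:500]; cv2.imwrite('pics/t0.png',cv2.resize(a,(800,600),interpolation=cv2.INTER_CUBIC))
E
```

```text
(no output)
```

View pics/t0.png

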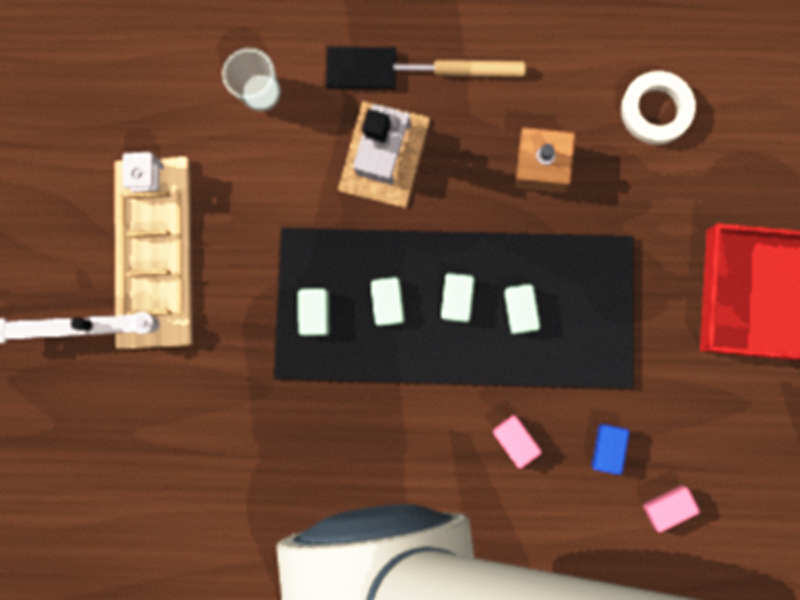

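View pics/scene0.png

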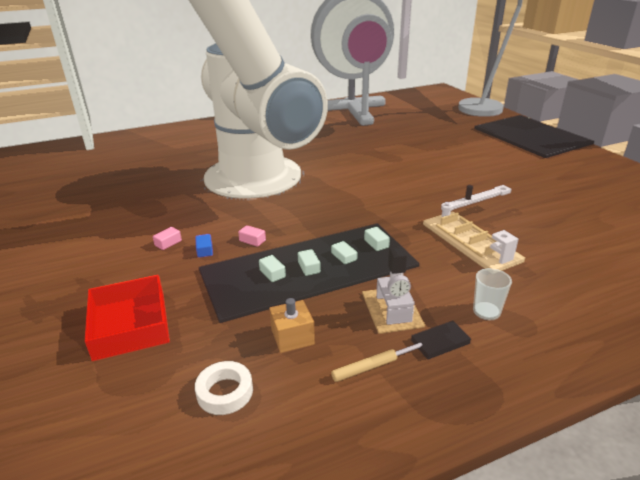

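```bash
cat >> h.py <<'E'
def cen(mask,depth,M,amin=40,zmin=-1e9,zmax=1e9):
    """rectangles of a mask: world centre (median z), long-axis yaw deg, sizes mm (via back-projection of the mask pixels)"""
    n,l,s,c=cv2.connectedComponentsWithStats(mask.astype(np.uint8)); K=np.array(M["K"]); V=np.linalg.inv(M["view"]); out=[]
    for i in range(1,n):
        if s[i,4]<amin: continue
        v,u=np.nonzero(l==i); z=depth[v,u]; k=z>0; u,v,z=u[k],v[k],z[k]
        if len(z)<amin//2: continue
        P=np.c_[(u-K[0,2])/K[0,0]*z,(v-K[1,2])/K[1,1]*z,z,np.ones(len(z))]@V.T
        zt=np.percentile(P[:,2],80); q=P[abs(P[:,2]-zt)<5][:,:3]
        (cx,cy),(a,b),th=cv2.minAreaRect(q[:,:2].astype(np.float32))
        if a<b: a,b,th=b,a,th+90
        th=(th+90)%180-90
        out.append((np.r_[cx,cy,np.median(q[:,2])].round(1).tolist(),round(th,1),(round(a),round(b)),len(q)))
    return out
def green(im): 
    h=cv2.cvtColor(im,cv2.COLOR_BGR2HSV); return (h[...,2]>150)&(h[...,0]>40)&(h[...,0]<90)&(h[...,1]>12)&(h[...,1]<90)
E
python3 - <<'E'
from h import *
im=cv2.imread('pics/top0.png'); d=np.load('pics/top0d.npy'); M=bot.camera_model('top')
print(np.array(M['K']).round(1).tolist(), np.linalg.inv(M['view']).round(2).tolist())
print(*cen(green(im),d,M),sep='\n')
h=cv2.cvtColor(im,cv2.COLOR_BGR2HSV)
W=bot.camera_model('wrist'); s,t,r=st(); V=np.linalg.inv(W['view']); print('wrist K',np.array(W['K']).round(1).tolist(),'off in tool',r.inv().apply(V[:3,3]-t).round(1), (r.inv().as_matrix()@V[:3,:3]).round(2).tolist())
# carrier: points z 8..25 near
K=np.array(M['K']);v,u=np.mgrid[:480,:640]; P=np.stack([(u-K[0,2])/K[0,0]*d,(v-K[1,2])/K[1,1]*d,d,np.ones_like(d)],-1)@np.linalg.inv(M['view']).T
print('plate',cen((P[...,2]>4)&(P[...,2]<16)&(im.max(-1)<60)&(abs(P[...,0]-480)<150),d,M,2000))
print('carrier',cen((P[...,2]>6)&(P[...,2]<30)&(abs(P[...,0]-535)<140)&(abs(P[...,1]-340)<65),d,M,400))
print('pad',cen((P[...,2]>3)&(abs(P[...,0]-670)<90)&(abs(P[...,1]-66)<70)&(im[...,2]>100),d,M,200))
togo([480,-20,450])
E
```

```text
[[487.3, 0.0, 320.7], [0.0, 487.3, 235.3], [0.0, 0.0, 1.0]] [[0.03, -0.99, 0.14, 388.36], [-1.0, -0.02, 0.02, -34.09], [-0.02, -0.14, -0.99, 1155.98], [0.0, 0.0, 0.0, 1.0]]
([493.9, -27.3, 34.9], -5.0, (52, 32), 70)
([487.7, 54.5, 29.2], 7.8, (51, 31), 66)
([482.8, -101.9, 34.3], 10.0, (52, 32), 70)
([472.4, 140.3, 34.9], 2.8, (51, 31), 70)
wrist K [[357.3, 0.0, 315.9], [0.0, 357.3, 238.9], [0.0, 0.0, 1.0]] off in tool [  74.7    0.3 -129.9] [[0.0, -0.96, -0.29], [1.0, 0.0, 0.0], [0.0, -0.29, 0.96]]
plate [([485.0, -22.8, 10.1], -90.0, (417, 180), 10943)]
carrier [([541.6, 337.7, 12.8], 5.0, (226, 89), 2218)]
pad [([673.6, 66.2, 49.8], -15.6, (81, 47), 410)]
shift [ 459.9 -486.  -204.7] jawyaw -75.57 z [ 0. -0. -1.] q6 -0.1
```

```bash
python3 -c "
from h import *
togo([673.6,66.2,260])"
```

```text
shift [ 668.8 -521.3  -14.7] jawyaw -75.57 z [ 0. -0. -1.] q6 -0.1
```

```bash
python3 -m crank '[[[45,-35,-15,0,0,0,85],[90,-70,-15,0,0,6,85],[135,-105,-15,0,0,12,85],[180,-140,-15,0,0,18,85],[225,-175,-15,0,0,24,85],[270,-210,-15,0,0,30,85],[315,-245,-15,0,0,30,85],[360,-280,-15,0,0,30,85],[405,-315,-15,0,0,30,85],[450,-350,-15,0,0,30,85]]]' 40
python3 -c "
from h import *
togo([673.6,66.2,260])"
```

```text
clock: 2.75
tool_pos: [505.4, -152.6, 260.5]
orientation: [0.991, -0.135, 0.0, 0.0]
contact_force: [0.8, -0.7, 0.9]
grip_width: 85.2
shift [ 103.3 -255.9    0.5] jawyaw -105.57 z [ 0. -0. -1.] q6 1.44
```

```bash
python3 -m crank '[[[15,-38,0,0,0,0,85],[30,-75,0,0,0,0,85],[45,-112,0,0,0,0,85],[60,-149,0,0,0,0,85],[75,-186,0,0,0,0,85],[90,-223,0,0,0,0,85],[103,-256,0,0,0,0,85],[103,-256,0,0,0,0,85],[103,-256,0,0,0,0,85],[103,-256,0,0,0,0,85]]]'
cat >> h.py <<'E'
def pts(cam,im_d):
    M=bot.camera_model(cam); K=np.array(M['K']); d=im_d; v,u=np.mgrid[:480,:640]
    return np.stack([(u-K[0,2])/K[0,0]*d,(v-K[1,2])/K[1,1]*d,d,np.ones_like(d)],-1)@np.linalg.inv(M['view']).T
def layer(P,d,lo,hi):
    """min area rect of points of height lo..hi"""
    m=(P[...,2]>lo)&(P[...,2]<hi)&(d>0)
    m=cv2.morphologyEx(m.astype(np.uint8),cv2.MORPH_OPEN,np.ones((3,3)))
    n,l,s,c=cv2.connectedComponentsWithStats(m); o=[]
    for i in range(1,n):
        if s[i,4]<150: continue
        q=P[l==i][:,:3]; (x,y),(a,b),th=cv2.minAreaRect(q[:,:2].astype(np.float32))
        if a<b: a,b,th=b,a,th+90
        o.append(([round(x,1),round(y,1),round(float(np.median(q[:,2])),1)],round((th+90)%180-90,1),(round(a,1),round(b,1)),len(q)))
    return o
E
python3 - <<'E'
from h import *
im,d=bot.camera('wrist'); cv2.imwrite('pics/w1.png',im); P=pts('wrist',d)
print('top of grip',layer(P,d,125,138)); print('beam',layer(P,d,46,54)); print('pad',layer(P,d,3,9)); print('dial?',layer(P,d,60,95))
print(find('gauge_grip','wrist'),find('gauge_base','wrist'),find('gauge_pad','wrist'))
togo([673.6,66.2,260])
E
```

```text
clock: 4.0
tool_pos: [671.9, 63.9, 260.4]
orientation: [0.991, -0.136, -0.0, 0.0]
contact_force: [0.5, -0.2, -0.9]
grip_width: 84.8
top of grip [([674.8, 66.8, 133.0], -15.1, (26.1, 25.8), 1181)]
beam [([661.1, -125.4, 51.2], 85.6, (61.9, 60.5), 3640), ([743.4, 238.7, 50.0], 1.7, (46.1, 15.6), 269), ([675.3, 66.8, 51.1], -14.6, (78.9, 45.1), 1269), ([663.6, 90.2, 51.0], -17.6, (45.0, 6.9), 239), ([451.3, 380.7, 52.4], -86.3, (39.4, 18.6), 354)]
pad [([735.2, -222.6, 6.0], -3.3, (41.6, 7.1), 178), ([669.7, 66.5, 7.2], -13.0, (115.5, 85.1), 3975), ([743.6, 235.4, 5.5], 8.5, (34.5, 15.2), 365)]
dial? [([744.4, 220.9, 72.8], -80.1, (59.4, 58.9), 1804), ([661.4, -124.7, 79.8], 26.9, (15.9, 15.4), 472), ([690.8, 62.7, 88.0], 72.9, (36.8, 21.5), 833), ([630.0, 345.9, 64.1], 3.5, (38.6, 34.5), 1069), ([452.3, 390.1, 74.2], 38.6, (14.9, 10.5), 333)]
[(array([674.9,  66.7, 115.3]), 0.95, array([311., 225.]))] [(array([742.9, 222.2,   2.2]), 0.4, array([157., 177.])), (array([ 4.874e+02, -2.810e+01, -2.000e-01]), 0.25, array([428., 323.]))] [(array([473.9, 137.2,  21.9]), 0.4, array([302., 374.]))]
shift [ 0.9 -2.3  0.5] jawyaw -105.61 z [ 0. -0. -1.] q6 1.85
```

View pics/w1.png

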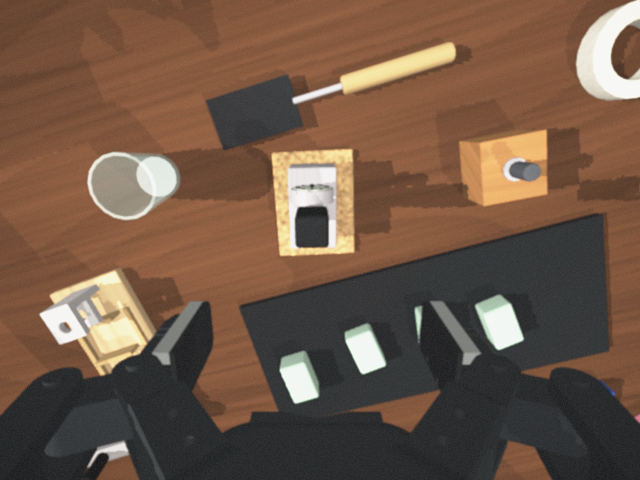

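```bash
python3 -m crank '[[[2.1,-3.6,30,0,0,0,85],[2.1,-3.6,70,0,0,0,85],[2.1,-3.6,110,0,0,0,85],[2.1,-3.6,140,0,0,0,85],[2.1,-3.6,150,0,0,0,85],[2.1,-3.6,150,0,0,0,60],[2.1,-3.6,150,0,0,0,40],[2.1,-3.6,150,0,0,0,20],[2.1,-3.6,150,0,0,0,20],[2.1,-3.6,150,0,0,0,20]]]' 50
python3 -c "
from h import *
togo([674.9,66.8,110])"
```

```text
clock: 5.45
tool_pos: [675.7, 67.4, 111.4]
orientation: [0.991, -0.135, 0.001, 0.0]
contact_force: [-1.9, -1.7, 5.9]
grip_width: 25.5
shift [-0.6  0.8  1.4] jawyaw -105.57 z [ 0.002 -0.    -1.   ] q6 1.85
```

```bash
python3 -m crank '[[[0,0,-15,0,0,0,20],[0,0,-50,0,0,0,20],[0,0,-90,0,0,0,20],[0,0,-90,0,0,0,20],[0,0,-90,0,0,0,20],[0,0,-90,0,0,0,20],[0,0,-90,0,0,0,20],[0,0,-90,0,0,0,20],[0,0,-90,0,0,0,20],[0,0,-90,0,0,0,20]]]'
python3 -c "
from h import *
togo([475,98,200])"
```

```text
clock: 6.7
tool_pos: [675.3, 67.7, 200.2]
orientation: [0.991, -0.135, -0.0, -0.0]
contact_force: [-0.0, -0.1, -4.7]
grip_width: 25.2
shift [-2.011e+02  2.450e+01  2.000e-01] jawyaw -105.57 z [-0.  0. -1.] q6 1.85
```

```bash
python3 -m crank '[[[-25,3,0,0,0,-3,20],[-60,7,0,0,0,-8,20],[-100,12,0,0,0,-13,20],[-140,17,0,0,0,-18.4,20],[-175,21,0,0,0,-18.4,20],[-195,24,0,0,0,-18.4,20],[-201,24.5,0,0,0,-18.4,20],[-201,24.5,0,0,0,-18.4,20],[-201,24.5,0,0,0,-18.4,20],[-201,24.5,0,0,0,-18.4,20]]]'
python3 - <<'E'
from h import *
im,d=bot.camera('wrist'); cv2.imwrite('pics/w2.png',im); P=pts('wrist',d); M=bot.camera_model('wrist')
print(*cen(green(im),d,M,100),sep='\n'); print(*layer(P,d,26,42),sep='\n'); print('plate',np.median(P[...,2][(im.max(-1)<50)&(abs(P[...,2]-10)<5)]))
togo([475,98,200])
E
```

```text
clock: 7.95
tool_pos: [475.7, 97.9, 200.2]
orientation: [1.0, 0.025, 0.0, -0.0]
contact_force: [-0.7, -0.1, -4.9]
grip_width: 25.3
([494.9, -26.8, 36.6], -5.1, (52, 32), 900)
([488.9, 54.0, 30.5], 10.3, (53, 32), 441)
([474.0, 143.7, 36.2], -1.1, (53, 27), 277)
([484.2, -101.3, 36.8], 10.5, (52, 33), 1841)
([613.2, 328.1, 33.5], -25.7, (25.7, 18.9), 519)
([632.8, -112.8, 33.8], 63.9, (50.6, 17.7), 773)
([561.8, 333.1, 32.9], -85.4, (34.4, 5.1), 351)
([514.5, 335.9, 33.0], -85.3, (47.4, 5.1), 397)
([495.0, -26.7, 36.9], -4.4, (52.3, 32.3), 2512)
([488.8, 54.0, 31.0], 10.3, (52.4, 32.0), 1756)
([474.0, 144.0, 37.0], -1.1, (52.9, 26.6), 1674)
([484.2, -101.4, 36.7], 10.6, (51.9, 32.8), 2599)
([467.8, 332.4, 32.8], -85.5, (47.4, 5.2), 404)
([456.4, 326.7, 32.8], 22.8, (17.4, 8.6), 230)
([333.7, -100.3, 27.0], 40.7, (50.1, 29.2), 828)
([327.7, -206.3, 27.0], -9.9, (50.0, 30.4), 1026)
plate 11.101827830600257
shift [-0.5 -0.1  0.2] jawyaw -87.19 z [ 0.  0. -1.] q6 1.6
```

```bash
python3 -m crank '[[[0.8,-25,0,0,0,1,20],[0.8,-43,0,0,0,1,20],[0.8,-43,0,0,0,1,20],[0.8,-43,20,0,0,1,20],[0.8,-43,45,0,0,1,20],[0.8,-43,65,0,0,1,20],[0.8,-43,78,0,0,1,20],[0.8,-43,82,0,0,1,20],[0.8,-43,85,0,0,1,20],[0.8,-43,85,0,0,1,20]]]'
python3 -m crank '[[[0,0,0,0,0,0,20],[0,0,0,0,0,0,20],[0,0,0,0,0,0,20],[0,0,0,0,0,0,20],[0,0,0,0,0,0,20],[0,0,0,0,0,0,20],[0,0,0,0,0,0,20],[0,0,0,0,0,0,20],[0,0,0,0,0,0,20],[0,0,0,0,0,0,20]]]'
python3 - <<'E'
from h import *
im,d=bot.camera('scene'); cv2.imwrite('pics/s1.png',im)
g=find('gauge_grip','scene'); b=find('gauge_base','scene'); print(g,b,find('blank_1','scene')); 
iw,_=bot.camera('wrist'); cv2.imwrite('pics/w3.png',iw)
u,v=330,0
M=bot.camera_model('scene'); p=M['view']@np.array([500,141,75,1]); q=np.array(M['K'])@p[:3]; q=(q[:2]/q[2]).astype(int); print(q)
c=cv2.resize(im[q[1]-25:q[1]+35,q[0]-25:q[0]+25],(500,600),interpolation=cv2.INTER_CUBIC); cv2.imwrite('pics/s1c.png',c)
E
```

```text
clock: 9.25
tool_pos: [474.0, 141.0, 115.7]
orientation: [1.0, 0.016, 0.0, -0.0]
contact_force: [0.7, -1.8, -2.9]
grip_width: 25.7
clock: 10.5
tool_pos: [474.1, 141.0, 115.5]
orientation: [1.0, 0.016, 0.0, -0.0]
contact_force: [1.6, -1.8, 4.8]
grip_width: 25.2
[(array([472.4, 141.5, 111.4]), 0.6, array([379., 201.]))] [(array([538.5, 334.6,  -1. ]), 0.7, array([468., 241.])), (array([474.8, 138.4,   8.6]), 0.55, array([376., 244.]))] [(array([ 332.3, -100.6,    7.5]), 0.94, array([252., 237.])), (array([ 483.9, -102. ,   19.7]), 0.8, array([272., 269.])), (array([499.3, -31.7,  15.9]), 0.72, array([308., 266.])), (array([485.9,  54.5,  21.9]), 0.71, array([344., 250.])), (array([ 261.1, -279.5,   12. ]), 0.6, array([166., 238.])), (array([ 325.7, -211. ,   10.9]), 0.59, array([202., 246.]))]
[384 222]
```

View pics/s1c.png

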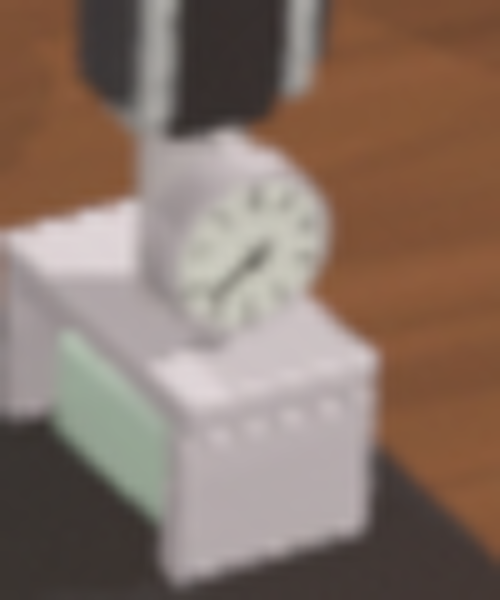

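```bash
python3 -m crank '[[[0,0,-15,0,0,0,20],[0,0,-40,0,0,0,20],[0,0,-60,0,0,-3,20],[4,30,-60,0,0,-6,20],[12.6,65,-60,0,0,-8.5,20],[12.6,85,-60,0,0,-8.5,20],[12.6,87.4,-60,0,0,-8.5,20],[12.6,87.4,-60,0,0,-8.5,20],[12.6,87.4,-60,0,0,-8.5,20],[12.6,87.4,-60,0,0,-8.5,20]]]'
cat >> h.py <<'E'
def blanks():
    im,d=bot.camera('top'); M=bot.camera_model('top'); print('top',*cen(green(im),d,M,15),sep='\n')
    im,d=bot.camera('wrist'); M=bot.camera_model('wrist'); print('wrist',*cen(green(im),d,M,100),sep='\n')
E
python3 -c "
from h import *
blanks();togo([488.9,54,115.4])"
```

```text
clock: 12.0
tool_pos: [489.0, 54.6, 175.2]
orientation: [0.996, 0.09, -0.0, -0.0]
contact_force: [-0.3, -0.7, -6.0]
grip_width: 25.9
top
([493.3, -27.1, 34.9], -5.0, (51, 31), 30)
([482.6, -102.0, 33.9], 10.2, (52, 32), 38)
([0.0, 0.0, nan], 0.0, (0, 0), 0)
wrist
([474.0, 139.5, 35.7], 4.0, (52, 32), 453)
([495.2, -27.0, 34.9], -4.6, (52, 32), 344)
([484.6, -101.4, 33.9], 10.7, (52, 33), 495)
shift [-0.2  0.4 59.9] jawyaw -79.64 z [-0.  0. -1.] q6 1.38
  return _methods._mean(a, axis=axis, dtype=dtype,
  ret = ret.dtype.type(ret / rcount)
```

```bash
python3 -m crank '[[[0,0.4,20,0,0,0,20],[0,0.4,45,0,0,0,20],[0,0.4,54,0,0,0,20],[0,0.4,58,0,0,0,20],[0,0.4,60,0,0,0,20],[0,0.4,60,0,0,0,20],[0,0.4,60,0,0,0,20],[0,0.4,60,0,0,0,20],[0,0.4,60,0,0,0,20],[0,0.4,60,0,0,0,20]]]'
python3 -m crank '[[[0,0,0,0,0,0,20],[0,0,0,0,0,0,20],[0,0,0,0,0,0,20],[0,0,0,0,0,0,20],[0,0,0,0,0,0,20],[0,0,0,0,0,0,20],[0,0,0,0,0,0,20],[0,0,0,0,0,0,20],[0,0,0,0,0,0,20],[0,0,0,0,0,0,20]]]'
cat >> h.py <<'E'
def dial(p,name):
    im,d=bot.camera('scene')
    M=bot.camera_model('scene'); q=np.array(M['K'])@(M['view']@np.array([p[0]+27,p[1],75,1]))[:3]; q=(q[:2]/q[2]).astype(int)
    cv2.imwrite(name,cv2.resize(im[q[1]-25:q[1]+30,q[0]-25:q[0]+25],(300,330),interpolation=cv2.INTER_CUBIC))
E
python3 -c "
from h import *
dial([489,54],'pics/d2.png');togo([495.5,-26.9,175])"
```

```text
clock: 13.35
tool_pos: [489.5, 53.6, 115.5]
orientation: [0.996, 0.09, 0.0, 0.0]
contact_force: [0.0, 0.5, 1.2]
grip_width: 25.4
clock: 14.6
tool_pos: [489.5, 53.6, 115.5]
orientation: [0.996, 0.09, 0.0, 0.0]
contact_force: [1.4, 1.3, 5.2]
grip_width: 25.6
shift [ -8.5  80.3 -59.5] jawyaw -79.67 z [ 0.001 -0.    -1.   ] q6 1.38
```

View pics/d2.png

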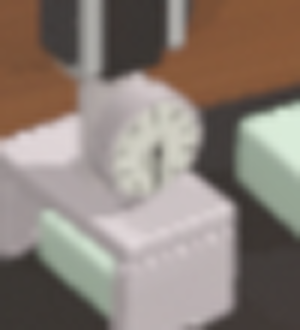

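Needle straight down: 20 mm, so blank 2 is short. Next, blank 3.

```bash
python3 -m crank '[[[0,0,-15,0,0,0,20],[0,0,-40,0,0,0,20],[0,0,-60,0,0,5,20],[-4,30,-60,0,0,10,20],[-8.5,60,-60,0,0,15,20],[-8.5,78,-60,0,0,15,20],[-8.5,80.3,-60,0,0,15,20],[-8.5,80.3,-60,0,0,15,20],[-8.5,80.3,-60,0,0,15,20],[-8.5,80.3,-60,0,0,15,20]]]'
python3 -c "
from h import *
blanks();togo([495.3,-26.9,115.4])" 2>/dev/null
```

```text
clock: 15.9
tool_pos: [495.1, -26.3, 175.3]
orientation: [0.999, -0.04, -0.0, -0.0]
contact_force: [0.2, 0.1, -5.1]
grip_width: 25.3
top
([473.3, 148.5, 35.2], -9.3, (53, 22), 27)
([480.5, 54.3, 29.0], 2.2, (35, 33), 26)
wrist
([484.4, -102.2, 35.1], 10.8, (52, 32), 304)
([488.8, 54.1, 29.5], 8.4, (52, 32), 401)
([473.7, 139.3, 35.3], 4.0, (52, 33), 573)
shift [ 0.1  0.4 59.9] jawyaw -94.63 z [-0.  0. -1.] q6 1.48
```

```bash
python3 -m crank '[[[0,0.6,20,0,0,0,20],[0,0.6,45,0,0,0,20],[0,0.6,54,0,0,0,20],[0,0.6,58,0,0,0,20],[0,0.6,60,0,0,0,20],[0,0.6,60,0,0,0,20],[0,0.6,60,0,0,0,20],[0,0.6,60,0,0,0,20],[0,0.6,60,0,0,0,20],[0,0.6,60,0,0,0,20]]]'
python3 -m crank '[[[0,0,0,0,0,0,20],[0,0,0,0,0,0,20],[0,0,0,0,0,0,20],[0,0,0,0,0,0,20],[0,0,0,0,0,0,20],[0,0,0,0,0,0,20],[0,0,0,0,0,0,20],[0,0,0,0,0,0,20],[0,0,0,0,0,0,20],[0,0,0,0,0,0,20]]]'
python3 -c "
from h import *
dial([495,-27],'pics/d3.png');togo([484.8,-101.8,175])"
```

```text
clock: 17.25
tool_pos: [495.5, -27.5, 115.5]
orientation: [0.999, -0.041, 0.0, 0.0]
contact_force: [0.5, 0.6, 1.1]
grip_width: 25.4
clock: 18.5
tool_pos: [495.5, -27.5, 115.5]
orientation: [0.999, -0.041, 0.0, 0.0]
contact_force: [0.5, -0.3, 5.5]
grip_width: 25.6
shift [ -4.6  74.9 -59.5] jawyaw -94.67 z [ 0.001 -0.    -1.   ] q6 1.48
```

View pics/d3.png

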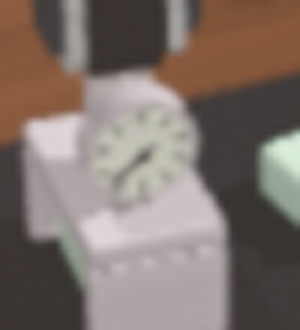

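Needle lower-left (~230°): 26 mm, full. Next, blank 4 (yaw 10.6).

```bash
python3 -m crank '[[[0,0,-15,0,0,0,20],[0,0,-40,0,0,0,20],[0,0,-60,0,0,-5,20],[-2,30,-60,0,0,-10,20],[-4.6,55,-60,0,0,-15.3,20],[-4.6,72,-60,0,0,-15.3,20],[-4.6,74.9,-60,0,0,-15.3,20],[-4.6,74.9,-60,0,0,-15.3,20],[-4.6,74.9,-60,0,0,-15.3,20],[-4.6,74.9,-60,0,0,-15.3,20]]]'
python3 -c "
from h import *
blanks();togo([484.8,-101.8,115.4])" 2>/dev/null
```

```text
clock: 19.8
tool_pos: [484.5, -101.2, 175.2]
orientation: [0.996, 0.093, -0.0, -0.0]
contact_force: [0.2, -0.3, -5.2]
grip_width: 25.3
top
([487.7, 54.4, 28.6], 8.1, (52, 32), 75)
([472.3, 140.4, 34.6], 2.2, (51, 31), 74)
([0.0, 0.0, nan], 0.0, (0, 0), 0)
wrist
([473.8, 131.1, 34.3], 1.6, (53, 19), 714)
([488.7, 54.2, 29.0], 8.1, (52, 33), 505)
([494.8, -27.4, 35.2], -4.4, (52, 32), 342)
shift [ 0.2  0.4 59.9] jawyaw -79.35 z [-0.  0. -1.] q6 1.06
```

```bash
python3 -m crank '[[[0,0.4,20,0,0,0,20],[0,0.4,45,0,0,0,20],[0,0.4,54,0,0,0,20],[0,0.4,58,0,0,0,20],[0,0.4,60,0,0,0,20],[0,0.4,60,0,0,0,20],[0,0.4,60,0,0,0,20],[0,0.4,60,0,0,0,20],[0,0.4,60,0,0,0,20],[0,0.4,60,0,0,0,20]]]'
python3 -m crank '[[[0,0,0,0,0,0,20],[0,0,0,0,0,0,20],[0,0,0,0,0,0,20],[0,0,0,0,0,0,20],[0,0,0,0,0,0,20],[0,0,0,0,0,0,20],[0,0,0,0,0,0,20],[0,0,0,0,0,0,20],[0,0,0,0,0,0,20],[0,0,0,0,0,0,20]]]'
python3 -c "
from h import *
dial([484.5,-101.5],'pics/d4.png');togo([670.5,66.8,175])"
```

```text
clock: 21.15
tool_pos: [484.8, -102.2, 115.5]
orientation: [0.996, 0.093, 0.0, 0.0]
contact_force: [1.3, 0.2, 2.1]
grip_width: 25.1
clock: 22.4
tool_pos: [484.9, -102.2, 115.4]
orientation: [0.996, 0.093, 0.0, 0.0]
contact_force: [1.2, 0.4, 6.7]
grip_width: 25.4
shift [ 213.6 -131.9  -59.4] jawyaw -79.37 z [ 0.001 -0.    -1.   ] q6 1.06
```

View pics/d4.png

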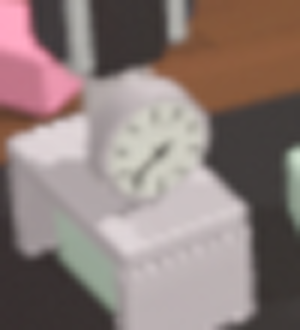

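```bash
python3 -m crank '[[[0,0,-15,0,0,0,20],[0,0,-50,0,0,0,20],[10,-6,-60,0,0,4,20],[45,-28,-60,0,0,10,20],[90,-56,-60,0,0,16,20],[135,-83,-60,0,0,20,20],[180,-111,-60,0,0,24,20],[206,-127,-60,0,0,24,20],[213.6,-131.9,-60,0,0,24,20],[213.6,-131.9,-60,0,0,24,20]]]'
python3 -m crank '[[[0,0,0,0,0,0,20],[0,0,0,0,0,0,20],[0,0,20,0,0,0,20],[0,0,40,0,0,0,20],[0,0,52,0,0,0,20],[0,0,58,0,0,0,20],[0,0,62,0,0,0,20],[0,0,63.5,0,0,0,20],[0,0,63.5,0,0,0,20],[0,0,63.5,0,0,0,20]]]'
python3 -c "
from h import *
togo([670.5,66.8,111.5])"
```

```text
clock: 23.7
tool_pos: [669.6, 66.8, 174.5]
orientation: [0.993, -0.116, -0.001, 0.0]
contact_force: [-0.9, -0.5, -5.5]
grip_width: 25.5
clock: 24.95
tool_pos: [670.3, 66.9, 112.1]
orientation: [0.993, -0.116, 0.0, -0.0]
contact_force: [0.4, -0.0, -5.1]
grip_width: 25.2
shift [0.2 0.1 0.6] jawyaw -103.37 z [ 0.  0. -1.] q6 1.82
```

```bash
python3 -m crank '[[[0,0,0.8,0,0,0,20],[0,0,0.8,0,0,0,20],[0,0,0.8,0,0,0,35],[0,0,0.8,0,0,0,50],[0,0,0.8,0,0,0,60],[0,0,0.8,0,0,0,60],[0,0,-30,0,0,0,60],[0,0,-80,0,0,0,60],[0,0,-120,0,0,0,60],[0,0,-120,0,0,0,60]]]'
python3 - <<'E' 2>/dev/null
from h import *
blanks()
im,d=bot.camera('wrist'); P=pts('wrist',d); print('grip',layer(P,d,125,138))
for n in ['pocket_1','pocket_2','pocket_3','fork_hole','keeper_hinge','keeper_knob','carrier']: print(n,*find(n,'wrist',None,n=1),*find(n,'top',None,n=1))
im,d=bot.camera('top'); P=pts('top',d); print('fork',layer(P,d,58,67)); 
s,t,r=st(); print(s['clock'],t); togo([488.8,54.2,180])
E
```

```text
clock: 26.2
tool_pos: [671.7, 66.9, 235.4]
orientation: [0.993, -0.116, 0.003, -0.0]
contact_force: [-0.1, 0.8, -0.2]
grip_width: 59.7
top
([494.0, -27.4, 35.2], -5.5, (51, 31), 149)
([487.9, 42.8, 29.9], 1.8, (49, 9), 49)
([482.7, -101.7, 35.8], 10.5, (51, 32), 153)
wrist
([485.5, -101.7, 33.9], 11.1, (51, 32), 249)
([511.1, -37.0, 34.7], -2.7, (18, 15), 87)
([488.9, 54.5, 28.3], 8.3, (52, 32), 244)
([473.5, 139.8, 34.2], 3.7, (52, 32), 284)
grip [([669.3, 66.7, 132.1], 77.1, (26.0, 25.8), 1405)]
pocket_1 (array([580.3, 347.4,  10.6]), 0.57, array([ 91., 340.])) (array([490.2, 339. ,  12.4]), 0.77, array([174., 257.]))
pocket_2 (array([580.3, 347.4,  10.6]), 0.57, array([ 91., 340.])) (array([490.2, 339. ,  12.4]), 0.77, array([174., 257.]))
pocket_3 (array([580.7, 347.5,  10.9]), 0.57, array([ 91., 340.])) (array([490.2, 339. ,  12.4]), 0.77, array([174., 257.]))
fork_hole (array([626.4, 345.3,  68.9]), 0.67, array([ 35., 333.])) (array([622.1, 343.5,  59.7]), 0.6, array([169., 198.]))
keeper_hinge (array([490. ,  51.5,  27.8]), 0.32, array([367., 365.])) (array([450. , 335. ,  65.8]), 0.63, array([167., 272.]))
keeper_knob (array([447.8, 391.9,  69.4]), 0.93, array([141., 273.]))
carrier (array([533.9, 338. ,   5. ]), 0.93, array([118., 370.])) (array([538.1, 339.6,  -4.4]), 0.77, array([177., 238.]))
fork [([629.2, 346.4, 62.7], 4.3, (38.6, 33.6), 187)]
27.1 [670.19962309  66.86526576 231.81257629]
shift [-173.6   54.3   51.8] jawyaw -103.37 z [ 0. -0. -1.] q6 1.82
```

```bash
python3 -c "
from h import *
togo([473.7,139.6,180])"
```

```text
shift [-208.   -25.3   51.8] jawyaw -103.37 z [ 0. -0. -1.] q6 1.82
```

```bash
python3 -m crank '[[[-20,-2,0,0,0,-10,70],[-45,-5,0,0,0,-20.5,70],[-80,-10,5,0,0,-31,70],[-115,-14,15,0,0,-41.5,70],[-150,-18,25,0,0,-52,70],[-180,-22,35,0,0,-62.5,70],[-200,-24,45,0,0,-73,70],[-208,-25.3,52,0,0,-83.5,70],[-208,-25.3,52,0,0,-94,70],[-208,-25.3,52,0,0,-104.5,70]]]'
python3 - <<'E' 2>/dev/null
from h import *
im,d=bot.camera('wrist'); cv2.imwrite('pics/w4.png',im); M=bot.camera_model('wrist'); P=pts('wrist',d)
print(*cen(green(im),d,M,100),sep='\n'); print(*layer(P,d,29,42),sep='\n')
togo([473.7,139.6,30.5])
E
```

```text
clock: 28.35
tool_pos: [473.7, 139.7, 179.9]
orientation: [0.698, 0.716, 0.0, 0.0]
contact_force: [1.1, -0.4, -0.4]
grip_width: 70.2
([721.0, 221.4, 14.8], -81.3, (34, 7), 51)
([473.3, 140.2, 35.3], 4.3, (52, 32), 222)
([489.3, 55.7, 27.5], 8.6, (51, 33), 284)
([496.3, -26.0, 31.8], -4.3, (50, 33), 334)
([473.3, 140.2, 37.0], 4.3, (52.0, 32.4), 2582)
([630.6, 78.6, 36.1], 69.7, (46.2, 7.8), 542)
([489.3, 55.1, 31.1], 8.9, (50.9, 31.5), 1803)
([496.3, -26.0, 36.9], -4.1, (51.9, 32.8), 1677)
([654.5, -94.7, 35.6], 22.3, (53.4, 23.6), 615)
shift [-1.000e-01 -1.000e-01  1.494e+02] jawyaw 2.07 z [ 0.  0. -1.] q6 0.13
```

View pics/w4.png

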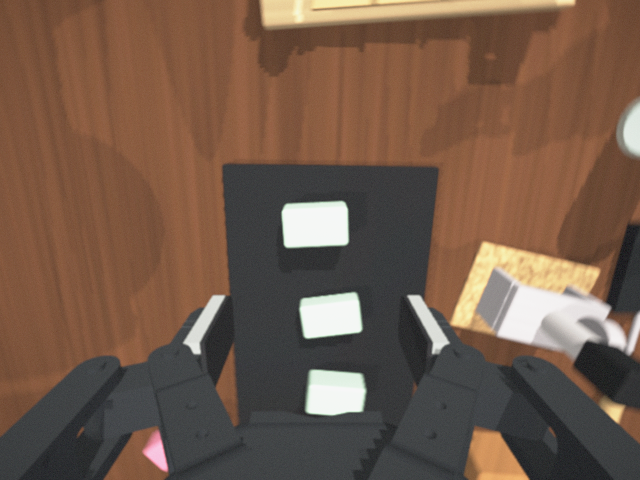

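```bash
python3 -m crank '[[[0.5,-0.3,40,0,0,-2,70],[0.5,-0.3,90,0,0,-2,70],[0.5,-0.3,125,0,0,-2,70],[0.5,-0.3,145,0,0,-2,70],[0.5,-0.3,149.5,0,0,-2,70],[0.5,-0.3,149.5,0,0,-2,65],[0.5,-0.3,149.5,0,0,-2,45],[0.5,-0.3,149.5,0,0,-2,45],[0.5,-0.3,149.5,0,0,-2,45],[0.5,-0.3,149.5,0,0,-2,45]]]' 40
python3 -m crank '[[[0,0,-20,0,0,0,45],[0,0,-60,0,0,0,45],[0,0,-105,0,0,0,45],[0,0,-140,0,0,0,45],[0,0,-145,0,0,10,45],[0,0,-145,0,0,20,45],[0,0,-145,0,0,30,45],[0,0,-145,0,0,40,45],[0,0,-145,0,0,50,45],[0,0,-145,0,0,60,45]]]'
python3 -c "
from h import *
togo([537,300,180])"
```

```text
clock: 29.65
tool_pos: [473.9, 140.2, 31.4]
orientation: [0.688, 0.726, 0.001, 0.001]
contact_force: [-0.9, -0.4, 7.1]
grip_width: 51.1
clock: 30.9
tool_pos: [473.3, 140.1, 176.0]
orientation: [0.959, 0.282, 0.0, 0.0]
contact_force: [0.7, 0.2, -2.0]
grip_width: 51.2
shift [ 140.1 -100.    -3.9] jawyaw -57.22 z [ 0.001  0.    -1.   ] q6 1.17
```

```bash
python3 -c "
from h import *
togo([480,290,180])"; 
```

```text
shift [  86.8 -122.4   -4. ] jawyaw -57.22 z [ 0.001  0.    -1.   ] q6 1.17
```

```bash
python3 -m crank '[[[15,-22,-4,0,0,8,45],[40,-55,-4,0,0,18,45],[65,-92,-4,0,0,28.5,45],[82,-115,-4,0,0,28.5,45],[86.8,-122.4,-4,0,0,28.5,45],[86.8,-122.4,-4,0,0,28.5,45],[86.8,-122.4,-4,0,0,28.5,45],[86.8,-122.4,-4,0,0,28.5,45],[86.8,-122.4,-4,0,0,28.5,45],[86.8,-122.4,-4,0,0,28.5,45]]]'
python3 - <<'E'
from h import *
im,d=bot.camera('wrist'); cv2.imwrite('pics/w5.png',im); P=pts('wrist',d)
print('ribs',*layer(P,d,28,38),sep='\n');print('board',*layer(P,d,8,24),sep='\n'); print('bar',*layer(P,d,47,57),sep='\n'); print('fork',*layer(P,d,58,70),sep='\n'); print('knob',*layer(P,d,78,95),sep='\n')
for n in ['fork_hole','keeper_hinge','keeper_knob','carrier']: print(n,*find(n,'wrist',None,n=1))
togo([490.5,334,34])
E
```

```text
clock: 32.15
tool_pos: [479.2, 289.8, 179.3]
orientation: [0.999, 0.04, -0.0, 0.0]
contact_force: [0.2, -0.5, -1.9]
grip_width: 51.1
ribs
([633.6, 87.7, 32.5], 60.3, (26.2, 7.9), 317)
([608.4, 344.6, 33.2], -85.0, (47.6, 5.6), 725)
([561.5, 340.7, 32.9], -85.4, (47.7, 5.0), 521)
([514.8, 337.2, 33.1], -85.2, (48.1, 5.0), 437)
([489.3, 55.3, 31.0], 7.9, (51.8, 33.3), 2385)
([468.1, 333.4, 32.9], -85.3, (47.7, 5.3), 420)
board
([536.2, 339.1, 13.3], 4.6, (208.0, 88.1), 23692)
([636.7, 76.3, 15.6], 76.6, (45.9, 13.9), 639)
([486.0, 81.5, 11.1], -89.7, (211.1, 180.2), 38587)
bar
([446.4, 419.4, 52.6], -85.6, (199.1, 27.1), 5799)
fork
([617.6, 345.3, 64.1], -84.2, (32.3, 15.1), 1335)
knob
([449.7, 393.3, 86.3], -7.4, (14.4, 14.0), 446)
fork_hole (array([480.5, 287.4, 166.5]), 0.41, array([321., 304.]))
keeper_hinge (array([456.1, 329.3,  74.2]), 0.62, array([257., 270.]))
keeper_knob (array([448.7, 395.1,  73.3]), 0.78, array([164., 272.]))
carrier (array([533.3, 339.2,   3.5]), 0.71, array([262., 151.]))
shift [ 14.9 -42.9 145.3] jawyaw -85.37 z [-0. -0. -1.] q6 1.93
```

View pics/w5.png

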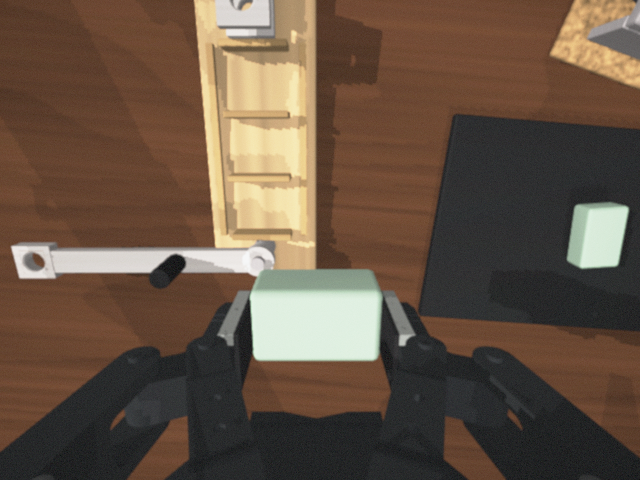

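```bash
python3 -c "
from h import *
togo([585.1,342.7,33.5])"; 
```

```text
shift [109.9 -43.9 145.8] jawyaw -85.37 z [-0. -0. -1.] q6 1.93
```

```bash
python3 -m crank '[[[25,-10,0,0,0,0,45],[60,-24,20,0,0,0,45],[95,-38,50,0,0,0,45],[109.9,-43.9,80,0,0,0,45],[109.9,-43.9,90,0,0,0,45],[109.9,-43.9,90,0,0,0,45],[109.9,-43.9,90,0,0,0,45],[109.9,-43.9,90,0,0,0,45],[109.9,-43.9,90,0,0,0,45],[109.9,-43.9,90,0,0,0,45]]]'
python3 -c "
from h import *
togo([585.1,342.7,33.5])"; 
```

```text
clock: 33.65
tool_pos: [585.2, 342.7, 89.6]
orientation: [0.999, 0.04, 0.0, -0.0]
contact_force: [0.1, 0.0, -1.5]
grip_width: 50.9
shift [-0.1 -0.  56.1] jawyaw -85.37 z [ 0.  0. -1.] q6 1.93
```

```bash
python3 -m crank '[[[0,0,20,0,0,0,45],[0,0,40,0,0,0,45],[0,0,50,0,0,0,45],[0,0,54,0,0,0,45],[0,0,56,0,0,0,45],[0,0,56,0,0,0,45],[0,0,56,0,0,0,45],[0,0,56,0,0,0,60],[0,0,56,0,0,0,66],[0,0,56,0,0,0,66]]]'
python3 -m crank '[[[0,0,-20,0,0,0,68],[0,0,-60,0,0,0,68],[0,0,-110,0,0,0,68],[0,0,-140,0,0,-10,68],[0,0,-146,0,0,-20,68],[0,0,-146,0,0,-30,68],[0,0,-146,0,0,-40,68],[0,0,-146,0,0,-50,68],[0,0,-146,0,0,-60,68],[0,0,-146,0,0,-70,68]]]'
python3 - <<'E'
from h import *
im,d=bot.camera('wrist'); P=pts('wrist',d); M=bot.camera_model('wrist')
print(*cen(green(im),d,M,100),sep='\n')
print('top');im,d=bot.camera('top'); M=bot.camera_model('top')
print(*cen(green(im),d,M,20),sep='\n')
togo([495.3,-26.7,180])
E
```

```text
clock: 34.9
tool_pos: [585.2, 342.7, 33.4]
orientation: [0.999, 0.04, 0.0, -0.0]
contact_force: [-0.5, -0.2, 1.0]
grip_width: 66.1
clock: 36.15
tool_pos: [585.2, 342.7, 180.9]
orientation: [0.794, 0.608, 0.001, 0.0]
contact_force: [0.2, -0.2, 0.3]
grip_width: 68.0
([585.6, 343.4, 38.3], -84.7, (51, 32), 451)
([731.6, 240.8, 72.3], 41.2, (49, 17), 500)
([752.0, 198.1, 74.3], 14.7, (23, 7), 269)
top
([585.4, 340.9, 37.0], -86.9, (50, 32), 81)
([493.9, -27.2, 34.9], -5.4, (52, 32), 82)
([487.9, 54.5, 29.2], 8.5, (52, 31), 72)
([482.5, -102.0, 35.1], 10.1, (51, 32), 85)
shift [-380.1   10.1    0.4] jawyaw -15.21 z [ 0.001  0.001 -1.   ] q6 0.71
```

```bash
python3 -m crank '[[[-30,1,0,0,0,-5,68],[-75,2,0,0,0,-10.4,68],[-125,3,0,0,0,-10.4,68],[-175,5,0,0,0,-10.4,68],[-225,6,0,0,0,-10.4,68],[-275,7,0,0,0,-10.4,68],[-325,9,20,0,0,-10.4,68],[-365,10,40,0,0,-10.4,68],[-380,10,60,0,0,-10.4,68],[-380,10,60,0,0,-10.4,68]]]'
python3 - <<'E'
from h import *
im,d=bot.camera('wrist'); P=pts('wrist',d); M=bot.camera_model('wrist')
print(*cen(green(im),d,M,100),sep='\n')
togo([495.2,-27,30.5])
E
```

```text
clock: 37.5
tool_pos: [493.4, -27.2, 119.1]
orientation: [0.739, 0.674, -0.0, -0.001]
contact_force: [0.3, -0.3, 0.6]
grip_width: 68.0
([489.0, 55.4, 30.8], 8.9, (52, 32), 671)
([495.5, -26.2, 36.5], -4.5, (52, 32), 517)
([484.5, -100.8, 35.4], 10.3, (52, 33), 628)
shift [-0.4  1.2 89.2] jawyaw -5.21 z [-0.  0. -1.] q6 -0.08
```

```bash
python3 -m crank '[[[0,1.3,40,0,0,0,68],[0,1.3,70,0,0,0,68],[0,1.3,84,0,0,0,68],[0,1.3,89,0,0,0,68],[0,1.3,89,0,0,0,68],[0,1.3,89,0,0,0,60],[0,1.3,89,0,0,0,45],[0,1.3,89,0,0,0,45],[0,1.3,89,0,0,0,45],[0,1.3,89,0,0,0,45]]]' 40
python3 -m crank '[[[0,0,-20,0,0,0,45],[0,0,-60,0,0,0,45],[0,0,-100,0,0,0,45],[10,0,-110,0,0,10,45],[40,0,-110,0,0,20,45],[80,0,-110,0,0,30,45],[120,0,-110,0,0,40,45],[160,0,-110,0,0,50,45],[200,0,-110,0,0,60,45],[240,0,-110,0,0,70,45]]]'
python3 -c "
from h import *
togo([538.2,339,90])"
```

```text
clock: 38.8
tool_pos: [495.7, -26.6, 31.2]
orientation: [0.737, 0.676, 0.0, 0.0]
contact_force: [-1.3, 0.4, 12.1]
grip_width: 51.2
clock: 40.05
tool_pos: [516.1, 213.9, 140.7]
orientation: [0.992, 0.128, 0.0, -0.0]
contact_force: [-0.0, -0.1, -1.4]
grip_width: 50.8
shift [  53.1 -115.4   50.7] jawyaw -75.31 z [ 0.  0. -1.] q6 1.6
```

```bash
python3 -m crank '[[[15,-30,0,0,0,5,45],[35,-70,0,0,0,10.1,45],[48,-105,15,0,0,10.1,45],[53.1,-115.4,40,0,0,10.1,45],[53.1,-115.4,50,0,0,10.1,45],[53.1,-115.4,50,0,0,10.1,45],[53.1,-115.4,50,0,0,10.1,45],[53.1,-115.4,50,0,0,10.1,45],[53.1,-115.4,50,0,0,10.1,45],[53.1,-115.4,50,0,0,10.1,45]]]'
python3 -c "
from h import *
togo([538.2,339,33.4])"
```

```text
clock: 41.3
tool_pos: [537.6, 337.8, 90.6]
orientation: [0.999, 0.043, 0.0, -0.0]
contact_force: [0.3, 0.2, -1.2]
grip_width: 51.0
shift [ 0.6 -1.2 57.2] jawyaw -85.08 z [ 0.  0. -1.] q6 1.95
```

```bash
python3 -m crank '[[[0.6,-1.2,20,0,0,0.4,45],[0.6,-1.2,40,0,0,0.4,45],[0.6,-1.2,51,0,0,0.4,45],[0.6,-1.2,55,0,0,0.4,45],[0.6,-1.2,57.2,0,0,0.4,45],[0.6,-1.2,57.2,0,0,0.4,45],[0.6,-1.2,57.2,0,0,0.4,45],[0.6,-1.2,57.2,0,0,0.4,60],[0.6,-1.2,57.2,0,0,0.4,66],[0.6,-1.2,57.2,0,0,0.4,66]]]'
python3 -m crank '[[[0,0,-20,0,0,0,68],[0,0,-60,0,0,0,68],[0,0,-110,0,0,0,68],[0,0,-140,0,0,-10,68],[0,0,-146,0,0,-20,68],[0,0,-146,0,0,-30,68],[0,0,-146,0,0,-40,68],[0,0,-146,0,0,-50,68],[0,0,-146,0,0,-60,68],[0,0,-146,0,0,-70,68]]]'
python3 - <<'E'
from h import *
im,d=bot.camera('wrist'); P=pts('wrist',d); M=bot.camera_model('wrist')
print(*cen(green(im),d,M,100),sep='\n')
print('top');im,d=bot.camera('top'); M=bot.camera_model('top')
print(*cen(green(im),d,M,20),sep='\n')
togo([484.5,-101.1,120])
E
```

```text
clock: 42.55
tool_pos: [538.1, 339.1, 33.2]
orientation: [0.999, 0.04, 0.0, -0.0]
contact_force: [0.7, -0.4, 0.3]
grip_width: 66.0
clock: 43.8
tool_pos: [538.1, 339.1, 180.6]
orientation: [0.794, 0.608, 0.001, 0.0]
contact_force: [-0.6, -0.9, 0.5]
grip_width: 68.2
([585.4, 343.9, 38.4], -84.3, (52, 32), 553)
([537.8, 339.2, 38.3], -84.9, (53, 32), 518)
([729.7, 240.9, 72.2], 43.6, (48, 16), 637)
([738.1, 200.0, 73.7], -14.9, (33, 7), 255)
top
([585.5, 341.0, 36.8], -86.3, (50, 32), 77)
([537.6, 337.1, 36.6], -85.7, (51, 32), 75)
([487.9, 54.4, 29.0], 8.9, (52, 32), 78)
([482.7, -101.9, 35.4], 10.1, (52, 32), 72)
shift [-438.8   64.5   60.2] jawyaw -15.31 z [ 0.001  0.001 -1.   ] q6 0.74
```

```bash
python3 -m crank '[[[-40,6,0,0,0,-9,68],[-90,13,0,0,0,-17,68],[-145,21,0,0,0,-25.6,68],[-200,29,0,0,0,-25.6,68],[-255,37,0,0,0,-25.6,68],[-310,46,0,0,0,-25.6,68],[-365,54,10,0,0,-25.6,68],[-420,62,40,0,0,-25.6,68],[-438.8,64.5,60,0,0,-25.6,68],[-438.8,64.5,60,0,0,-25.6,68]]]'
python3 - <<'E'
from h import *
im,d=bot.camera('wrist'); P=pts('wrist',d); M=bot.camera_model('wrist')
print(*cen(green(im),d,M,100),sep='\n')
togo([484.5,-101.4,30.5])
E
```

```text
clock: 45.15
tool_pos: [482.5, -102.1, 118.7]
orientation: [0.644, 0.765, -0.0, -0.001]
contact_force: [0.3, 1.0, -0.3]
grip_width: 67.8
([490.7, 40.7, 30.1], 9.1, (52, 4), 710)
([484.0, -101.6, 36.7], 10.2, (52, 31), 135)
shift [-0.5  1.5 88.9] jawyaw 9.86 z [-0.  0. -1.] q6 -0.5
```

```bash
python3 -m crank '[[[-0.3,1.2,40,0,0,0,68],[-0.3,1.2,70,0,0,0,68],[-0.3,1.2,84,0,0,0,68],[-0.3,1.2,89,0,0,0,68],[-0.3,1.2,89,0,0,0,68],[-0.3,1.2,89,0,0,0,60],[-0.3,1.2,89,0,0,0,45],[-0.3,1.2,89,0,0,0,45],[-0.3,1.2,89,0,0,0,45],[-0.3,1.2,89,0,0,0,45]]]' 40
python3 -m crank '[[[0,0,-20,0,0,0,45],[0,0,-60,0,0,0,45],[0,0,-100,0,0,5,45],[30,0,-120,0,0,15,45],[70,0,-120,0,0,25,45],[110,0,-120,0,0,35,45],[150,0,-120,0,0,45,45],[190,0,-120,0,0,55,45],[230,0,-120,0,0,65,45],[270,0,-120,0,0,75,45]]]'
python3 -c "
from h import *
togo([491.3,335.3,100])"
```

```text
clock: 46.45
tool_pos: [484.7, -101.2, 31.0]
orientation: [0.642, 0.767, 0.0, 0.001]
contact_force: [-0.6, 1.3, 11.5]
grip_width: 51.3
clock: 47.7
tool_pos: [436.5, 165.9, 150.5]
orientation: [0.977, 0.215, 0.0, -0.0]
contact_force: [1.4, 0.5, -0.9]
grip_width: 51.5
shift [ 120.7 -130.9   50.6] jawyaw -65.22 z [ 0.001  0.    -1.   ] q6 1.37
```

```bash
python3 -m crank '[[[30,-32,0,0,0,8,45],[65,-70,0,0,0,16,45],[95,-105,0,0,0,20.2,45],[115,-125,20,0,0,20.2,45],[120.7,-130.9,40,0,0,20.2,45],[120.7,-130.9,50,0,0,20.2,45],[120.7,-130.9,50,0,0,20.2,45],[120.7,-130.9,50,0,0,20.2,45],[120.7,-130.9,50,0,0,20.2,45],[120.7,-130.9,50,0,0,20.2,45]]]'
python3 -c "
from h import *
togo([491.3,335.3,33.3])"
```

```text
clock: 48.95
tool_pos: [490.8, 334.3, 100.6]
orientation: [0.999, 0.043, 0.0, -0.0]
contact_force: [-0.0, -1.0, -1.8]
grip_width: 50.7
shift [ 0.5 -0.9 67.3] jawyaw -85.09 z [ 0.001  0.    -1.   ] q6 1.98
```

```bash
python3 -m crank '[[[0.5,-0.9,25,0,0,0.4,45],[0.5,-0.9,48,0,0,0.4,45],[0.5,-0.9,60,0,0,0.4,45],[0.5,-0.9,65,0,0,0.4,45],[0.5,-0.9,67.3,0,0,0.4,45],[0.5,-0.9,67.3,0,0,0.4,45],[0.5,-0.9,67.3,0,0,0.4,45],[0.5,-0.9,67.3,0,0,0.4,60],[0.5,-0.9,67.3,0,0,0.4,66],[0.5,-0.9,67.3,0,0,0.4,66]]]'
python3 -m crank '[[[0,0,-20,0,0,0,68],[0,0,-60,0,0,0,68],[0,0,-110,0,0,0,68],[0,0,-140,0,0,-10,68],[0,0,-146,0,0,-20,68],[0,0,-146,0,0,-30,68],[0,0,-146,0,0,-40,68],[0,0,-146,0,0,-50,68],[0,0,-146,0,0,-60,68],[0,0,-146,0,0,-70,68]]]'
python3 - <<'E'
from h import *
im,d=bot.camera('wrist'); P=pts('wrist',d); M=bot.camera_model('wrist')
print(*cen(green(im),d,M,100),sep='\n')
print('top');im,d=bot.camera('top'); M=bot.camera_model('top')
print(*cen(green(im),d,M,20),sep='\n')
togo([489,54.8,120])
E
```

```text
clock: 50.2
tool_pos: [491.1, 335.4, 32.9]
orientation: [0.999, 0.04, 0.0, -0.0]
contact_force: [0.4, -0.4, 0.6]
grip_width: 65.8
clock: 51.45
tool_pos: [490.9, 335.3, 178.8]
orientation: [0.794, 0.608, -0.0, -0.0]
contact_force: [-0.4, -0.4, -0.6]
grip_width: 68.4
([585.0, 344.8, 39.1], -84.2, (51, 32), 2129)
([537.6, 340.4, 39.0], -84.4, (51, 32), 1545)
([490.8, 336.1, 38.9], -84.8, (52, 32), 1350)
([720.0, 233.0, 51.5], 70.6, (28, 6), 288)
top
([575.6, 332.9, 36.7], -53.1, (53, 24), 43)
([537.7, 336.2, 36.2], -85.2, (48, 32), 53)
([480.6, 328.0, 36.5], -55.3, (55, 27), 46)
([487.7, 54.5, 29.4], 8.4, (51, 32), 62)
shift [-271.1   72.2   58.8] jawyaw -15.31 z [-0. -0. -1.] q6 0.77
```

```bash
python3 -m crank '[[[-40,11,0,0,0,-8,68],[-85,23,0,0,0,-16,68],[-135,36,0,0,0,-24,68],[-185,49,0,0,0,-24,68],[-235,62,20,0,0,-24,68],[-265,71,45,0,0,-24,68],[-271.1,72.2,59,0,0,-24,68],[-271.1,72.2,59,0,0,-24,68],[-271.1,72.2,59,0,0,-24,68],[-271.1,72.2,59,0,0,-24,68]]]'
python3 - <<'E'
from h import *
im,d=bot.camera('wrist'); P=pts('wrist',d); M=bot.camera_model('wrist')
print(*cen(green(im),d,M,100),sep='\n')
togo([489,54.8,28])
E
```

```text
clock: 52.8
tool_pos: [488.7, 55.6, 120.4]
orientation: [0.652, 0.758, 0.0, 0.0]
contact_force: [-0.4, 0.4, 0.3]
grip_width: 67.9
([488.2, 54.5, 29.7], 7.8, (52, 31), 156)
shift [-0.8  0.2 92.4] jawyaw 8.57 z [ 0.001  0.    -1.   ] q6 -0.16
```

```bash
python3 -m crank '[[[-0.8,0,40,0,0,0,68],[-0.8,0,70,0,0,0,68],[-0.8,0,86,0,0,0,68],[-0.8,0,92,0,0,0,68],[-0.8,0,92,0,0,0,68],[-0.8,0,92,0,0,0,60],[-0.8,0,92,0,0,0,45],[-0.8,0,92,0,0,0,45],[-0.8,0,92,0,0,0,45],[-0.8,0,92,0,0,0,45]]]' 40
python3 -m crank '[[[0,0,-20,0,0,0,45],[0,0,-60,0,0,0,45],[-15,0,-90,0,0,0,45],[-55,0,-100,0,0,0,45],[-100,0,-100,0,0,0,45],[-150,0,-100,0,0,0,45],[-200,0,-100,0,0,0,45],[-250,0,-100,0,0,0,45],[-300,0,-100,0,0,0,45],[-350,0,-100,0,0,0,45]]]'
python3 -c "
from h import *
togo([508,-384,130])"
```

```text
clock: 54.1
tool_pos: [488.8, 54.1, 28.7]
orientation: [0.653, 0.758, 0.001, 0.001]
contact_force: [-0.4, 1.1, 10.1]
grip_width: 51.1
clock: 55.35
tool_pos: [540.3, -293.8, 128.3]
orientation: [0.653, 0.758, 0.0, 0.0]
contact_force: [0.3, -0.3, -2.0]
grip_width: 51.0
shift [-84.4 -45.3  -1.7] jawyaw 8.51 z [ 0.001 -0.    -1.   ] q6 -0.74
```

```bash
python3 -m crank '[[[-40,-20,0,0,0,0,45],[-75,-40,0,0,0,0,45],[-84,-45,10,0,0,0,45],[-84,-45,30,0,0,0,45],[-84,-45,60,0,0,0,45],[-84,-45,85,0,0,0,45],[-84,-45,97,0,0,0,45],[-84,-45,97,0,0,0,45],[-84,-45,97,0,0,0,55],[-84,-45,97,0,0,0,66]]]'
python3 -m crank '[[[0,0,0,0,0,0,68],[0,0,-30,0,0,0,68],[0,0,-80,0,0,0,68],[0,0,-130,0,0,0,68],[0,0,-150,0,0,0,68],[0,0,-150,0,0,0,68],[0,0,-150,0,0,0,68],[0,0,-150,0,0,0,68],[0,0,-150,0,0,0,68],[0,0,-150,0,0,0,68]]]'
python3 - <<'E'
from h import *
im,d=bot.camera('wrist'); P=pts('wrist',d); M=bot.camera_model('wrist')
print(*cen(green(im),d,M,100),sep='\n'); print(find('tub','wrist'))
print('top');im,d=bot.camera('top'); M=bot.camera_model('top')
print(*cen(green(im),d,M,20),sep='\n')
togo([470,393,180])
E
```

```text
clock: 56.6
tool_pos: [508.7, -382.2, 31.8]
orientation: [0.653, 0.758, -0.0, 0.001]
contact_force: [0.9, 0.2, 0.2]
grip_width: 66.1
clock: 57.85
tool_pos: [508.1, -381.8, 180.4]
orientation: [0.653, 0.758, 0.0, -0.0]
contact_force: [-0.6, -0.5, 0.4]
grip_width: 68.1
([506.7, -365.3, 19.2], 8.1, (48, 1), 107)
[]
top
([585.1, 341.6, 38.0], -85.8, (48, 31), 259)
([538.1, 337.5, 37.5], -87.5, (51, 31), 264)
([507.1, -380.2, 24.0], 6.3, (49, 31), 215)
([491.0, 334.0, 38.1], -87.3, (50, 31), 269)
shift [7.719e+02 7.710e+01 7.000e-01] jawyaw 8.53 z [-0.  0. -1.] q6 -0.89
```

```bash
python3 -c "
from h import *
togo([449.7,393.3,150])"
python3 -m crank '[[[30,4,0,0,0,0,45],[80,8,0,0,0,4,45],[135,14,0,0,0,4,45],[190,19,0,0,0,4,45],[245,25,0,0,0,4,45],[300,30,0,0,0,4,45],[355,36,0,0,0,4,45],[410,41,0,0,0,4,45],[465,47,0,0,0,4,45],[520,52,0,0,0,4,45]]]'
python3 -c "
from h import *
togo([449.7,393.3,150])"
```

```text
shift [775.2  57.1  30.7] jawyaw 8.53 z [-0.  0. -1.] q6 -0.89
clock: 59.25
tool_pos: [482.4, 142.0, 181.0]
orientation: [0.679, 0.734, 0.0, 0.0]
contact_force: [1.2, -1.2, -0.1]
grip_width: 44.6
shift [253.1 -12.8  31. ] jawyaw 4.52 z [ 0.001  0.    -1.   ] q6 0.09
```

```bash
python3 -m crank '[[[30,-2,0,0,0,0,45],[80,-4,0,0,0,0,45],[130,-6,0,0,0,0,45],[180,-9,0,0,0,0,45],[225,-11,10,0,0,0,45],[248,-12.5,20,0,0,0,45],[253,-12.8,31,0,0,0,45],[253,-12.8,31,0,0,0,45],[253,-12.8,31,0,0,0,45],[253,-12.8,31,0,0,0,45]]]'
python3 - <<'E'
from h import *
im,d=bot.camera('wrist'); cv2.imwrite('pics/w6.png',im); P=pts('wrist',d); M=bot.camera_model('wrist')
print('knob',*layer(P,d,80,95),sep='\n');print('bar',*layer(P,d,48,57),sep='\n');
print(find('keeper_knob','wrist',n=1),find('keeper_hinge','wrist',n=1))
togo([449.7,393.3,72])
E
```

```text
clock: 60.5
tool_pos: [450.3, 390.6, 150.2]
orientation: [0.679, 0.734, 0.0, 0.0]
contact_force: [1.4, -0.4, 0.1]
grip_width: 45.2
knob
([448.9, 394.8, 86.4], -32.6, (14.4, 14.1), 524)
bar
([443.2, 456.5, 52.7], -85.4, (123.0, 25.8), 6128)
([452.5, 349.0, 52.7], -84.9, (57.7, 23.1), 1738)
[(array([450.3, 394.5,  70.1]), 0.94, array([316., 249.]))] [(array([452. , 326.9,  74.6]), 0.78, array([310., 348.]))]
shift [ 2.3 -0.2 78.1] jawyaw 4.5 z [ 0.  0. -1.] q6 0.54
```

View pics/w6.png

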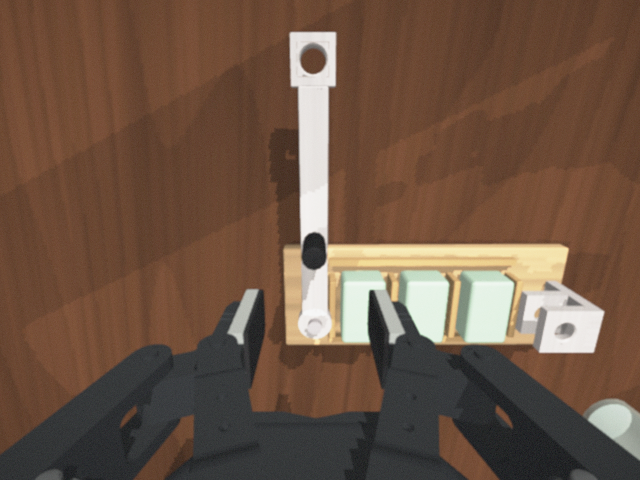

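```bash
python3 -m crank '[[[3,-0.4,20,0,0,0,45],[3,-0.4,45,0,0,0,45],[3,-0.4,65,0,0,0,45],[3,-0.4,76,0,0,0,45],[3,-0.4,78,0,0,0,45],[3,-0.4,78,0,0,0,30],[3,-0.4,78,0,0,0,21],[3,-0.4,78,0,0,0,21],[3,-0.4,78,0,0,0,21],[3,-0.4,78,0,0,0,21]]]' 30
python3 -m crank '[[[-0.9,10.8,0,0,0,10,21],[-3.7,21.2,0,0,0,20,21],[-8.3,31,0,0,0,30,21],[-14.5,39.9,0,0,0,40,21],[-22.1,47.5,0,0,0,50,21],[-31,53.7,0,0,0,60,21],[-40.8,58.3,0,0,0,70,21],[-51.2,61.1,0,0,0,80,21],[-58,61.9,0,0,0,86,21],[-58,61.9,0,0,0,86,21]]]'
python3 -c "
from h import *
togo([516.3,337.2,72])"
```

```text
clock: 61.9
tool_pos: [449.2, 394.3, 71.9]
orientation: [0.679, 0.734, 0.0, 0.0]
contact_force: [0.2, 0.6, 0.9]
grip_width: 21.3
clock: 63.15
tool_pos: [515.5, 341.0, 71.8]
orientation: [0.997, 0.074, -0.0, 0.0]
contact_force: [0.6, -0.5, -0.4]
grip_width: 21.3
shift [ 0.2  3.9 -0.2] jawyaw -81.47 z [-0. -0. -1.] q6 1.91
```

```bash
python3 -m crank '[[[0.2,2,0,0,0,2,21],[0.2,4,0,0,0,4,21],[0.2,5,0,0,0,4,21],[0.2,6,0,0,0,4,21],[0.2,6.5,0,0,0,4,21],[0.2,7,0,0,0,4,21],[0.2,7,0,0,0,4,21],[0.2,7,0,0,0,4,21],[0.2,7,0,0,0,4,21],[0.2,7,0,0,0,4,21]]]'
python3 -m crank '[[[0,0.5,0,0,0,0,21],[0,1,0,0,0,0,21],[0,1,0,0,0,0,21],[0,1,0,0,0,0,21],[0,1,0,0,0,0,21],[0,1,0,0,0,0,21],[0,1,0,0,0,0,21],[0,1,0,0,0,0,21],[0,1,0,0,0,0,21],[0,1,0,0,0,0,21]]]'
python3 -c "
from h import *
togo([516.3,337.2,72])"
```

```text
clock: 64.4
tool_pos: [516.7, 334.4, 71.8]
orientation: [0.999, 0.04, -0.0, 0.0]
contact_force: [0.4, 1.0, -0.3]
grip_width: 21.0
clock: 65.65
tool_pos: [516.8, 334.0, 71.8]
orientation: [0.999, 0.039, 0.0, -0.0]
contact_force: [-1.4, 6.2, -0.4]
grip_width: 21.2
shift [-0.2 -3.2 -0.1] jawyaw -85.47 z [ 0.     0.001 -1.   ] q6 1.97
```

```bash
python3 -m crank '[[[0,0,0,0,0,0,21],[0,-3.2,0,0,0,0,30],[0,-3.2,0,0,0,0,45],[0,-3.2,0,0,0,0,45],[0,-3.2,-20,0,0,0,45],[0,-3.2,-60,0,0,0,45],[0,-3.2,-100,0,0,0,45],[0,-3.2,-110,0,0,0,45],[0,-3.2,-110,0,0,0,45],[0,-3.2,-110,0,0,0,45]]]'
python3 - <<'E'
from h import *
im,d=bot.camera('wrist'); cv2.imwrite('pics/w7.png',im); P=pts('wrist',d); M=bot.camera_model('wrist')
print('knob',*layer(P,d,80,95),sep='\n');print('bar',*layer(P,d,48,57),sep='\n'); print('fork',*layer(P,d,60,70),sep='\n'); print('ribs',*layer(P,d,29,35.5),sep='\n')
print(find('fork_hole','wrist',n=2),find('keeper_hinge','wrist',n=1))
im,d=bot.camera('top'); P=pts('top',d); print('top bar',*layer(P,d,46,56)); print('pin',*layer(P,d,72,90))
togo([661.4,-125,180])
E
```

```text
clock: 66.9
tool_pos: [515.9, 336.3, 180.5]
orientation: [0.999, 0.04, -0.001, 0.0]
contact_force: [-0.3, 1.0, -0.2]
grip_width: 44.8
knob
([516.7, 337.1, 86.4], -43.6, (14.1, 14.0), 408)
bar
([563.6, 341.0, 52.6], 4.6, (95.6, 18.0), 3322)
([471.7, 333.7, 52.6], 5.6, (58.4, 23.4), 1445)
fork
([629.8, 346.3, 64.2], 4.6, (38.1, 32.1), 3049)
ribs
([609.7, 327.9, 33.1], -84.9, (13.2, 4.9), 150)
[(array([628.8, 345.4,  67.2]), 0.78, array([315.,  65.]))] [(array([456. , 327.3,  72.7]), 0.88, array([321., 319.]))]
top bar ([662.2, 68.2, 50.0], -12.8, (68.0, 46.2), 333) ([659.7, -125.2, 49.8], -5.0, (61.8, 60.0), 558) ([582.3, 342.4, 50.9], 4.7, (59.4, 19.5), 194) ([483.6, 333.5, 51.2], 6.7, (55.8, 18.8), 189)
pin
shift [108.4 471.5   1. ] jawyaw -85.48 z [-0.001 -0.001 -1.   ] q6 1.97
```

View pics/w7.png

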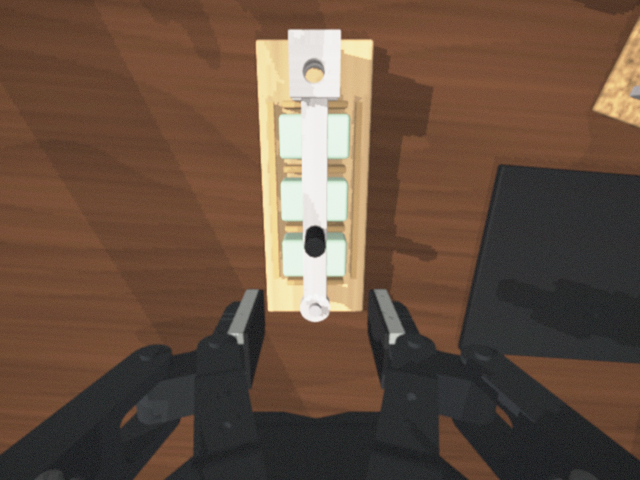

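```bash
python3 -m crank '[[[20,0,0,0,0,0,45],[55,0,0,0,0,0,45],[80,0,0,0,0,0,45],[80,0,0,0,0,0,45],[80,0,0,0,0,0,45],[80,0,0,0,0,0,45],[80,0,0,0,0,0,45],[80,0,0,0,0,0,45],[80,0,0,0,0,0,45],[80,0,0,0,0,0,45]]]'
cat >> h.py <<'E'
def holes(cam,im,d,zlo,zhi,zp):
    """inner contours of the layer mask: world centres of the holes, rays met with plane zp"""
    P=pts(cam,d); M=bot.camera_model(cam); K=np.array(M['K']); V=np.linalg.inv(M['view'])
    m=((P[...,2]>zlo)&(P[...,2]<zhi)).astype(np.uint8)
    cs,h=cv2.findContours(m,cv2.RETR_CCOMP,cv2.CHAIN_APPROX_NONE)
    for c,hh in zip(cs,h[0]):
        if hh[3]>=0 and len(c)>12:
            (u,v),ax,_=cv2.fitEllipse(c); r=V[:3,:3]@np.linalg.solve(K,[u,v,1]); o=V[:3,3]; p=o+r*(zp-o[2])/r[2]
            s=(o[2]-zp)/K[0,0]
            print('hole',p.round(1),'px',(round(u),round(v)),'dia~',(np.array(ax)*s).round(1))
E
python3 - <<'E'
from h import *
im,d=bot.camera('wrist'); cv2.imwrite('pics/w8.png',im); P=pts('wrist',d)
holes('wrist',im,d,60,70,64); print('fork',*layer(P,d,60,70),sep='\n')
print(find('fork_hole','wrist',n=2))
togo([661.4,-125,180])
E
```

```text
clock: 68.35
tool_pos: [596.3, 343.0, 181.8]
orientation: [0.999, 0.04, 0.0, -0.0]
contact_force: [-0.2, -0.1, -0.9]
grip_width: 44.8
hole [626.4 346.   64. ] px (315, 196) dia~ [13.1 13.6]
fork
([731.4, 240.8, 65.1], 33.7, (46.4, 12.7), 458)
([737.5, 201.1, 64.9], -16.6, (41.0, 11.9), 673)
([630.2, 346.3, 64.2], 4.6, (37.6, 32.0), 2212)
[(array([625.8, 347.3,  67.6]), 0.67, array([313., 198.]))]
shift [ 28.  471.6   1.8] jawyaw -85.48 z [-0.  0. -1.] q6 1.93
```

```bash
python3 -m crank '[[[2,30,0,0,0,0,45],[5,80,0,0,0,0,45],[8,130,0,0,0,0,45],[11,185,0,0,0,0,45],[14,240,0,0,0,0,45],[17,295,0,0,0,0,45],[21,350,0,0,0,0,45],[25,405,0,0,0,0,45],[28,455,0,0,0,0,45],[28,471.6,0,0,0,0,45]]]'
python3 -m crank '[[[0,0,15,0,0,0,45],[0,0,20,0,0,0,45],[0,0,20,0,0,0,45],[0,0,20,0,0,0,45],[0,0,20,0,0,0,45],[0,0,20,0,0,0,45],[0,0,20,0,0,0,45],[0,0,20,0,0,0,45],[0,0,20,0,0,0,45],[0,0,20,0,0,0,45]]]'
python3 - <<'E'
from h import *
im,d=bot.camera('wrist'); cv2.imwrite('pics/w9.png',im); P=pts('wrist',d)
print('pin',*layer(P,d,76,86),sep='\n'); print('block',*layer(P,d,46,54),sep='\n')
print(find('pin_head','wrist',n=2))
togo([661.4,-125,71.5])
E
```

```text
clock: 69.7
tool_pos: [661.6, -127.9, 181.7]
orientation: [0.999, 0.038, 0.0, 0.0]
contact_force: [-0.5, 0.2, -0.6]
grip_width: 44.9
clock: 70.95
tool_pos: [661.4, -125.0, 161.8]
orientation: [0.999, 0.039, -0.0, 0.0]
contact_force: [-0.0, -0.1, -0.4]
grip_width: 45.1
pin
([689.1, 52.4, 81.2], 44.0, (27.2, 12.5), 580)
([668.4, 57.3, 81.2], -2.7, (16.9, 5.3), 302)
([661.1, -125.1, 81.0], 3.5, (15.4, 14.5), 486)
block
([669.1, 66.5, 51.1], -13.4, (80.5, 47.6), 5363)
([660.7, -125.3, 51.2], -4.6, (60.7, 60.4), 6083)
[(array([ 660. , -128.4,   70.8]), 0.61, array([320., 252.]))]
shift [-0.   0.1 90.3] jawyaw -85.47 z [-0.  0. -1.] q6 1.22
```

View pics/w9.png

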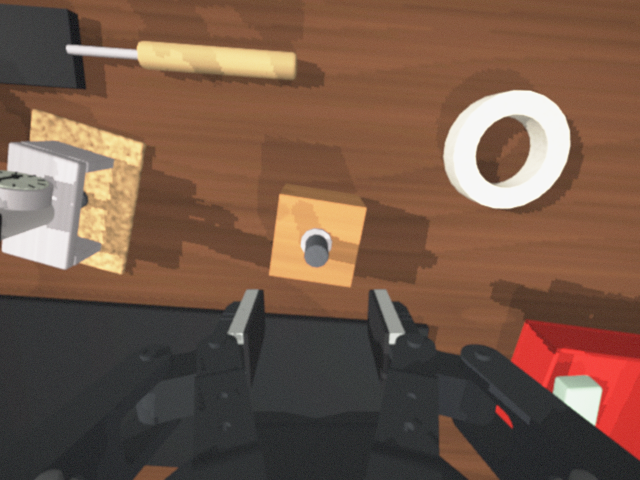

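```bash
python3 -m crank '[[[-0.3,0,30,0,0,0,45],[-0.3,0,60,0,0,0,45],[-0.3,0,82,0,0,0,45],[-0.3,0,90,0,0,0,45],[-0.3,0,90,0,0,0,45],[-0.3,0,90,0,0,0,30],[-0.3,0,90,0,0,0,12],[-0.3,0,90,0,0,0,12],[-0.3,0,90,0,0,0,12],[-0.3,0,90,0,0,0,12]]]' 60
python3 -c "
from h import *
togo([661.4,-125,71.5])"
python3 -m crank '[[[0,0,-10,0,0,0,12],[0,0,-30,0,0,0,12],[0,0,-60,0,0,0,12],[0,0,-110,0,0,0,12],[0,0,-160,0,0,0,12],[0,0,-165,0,0,0,12],[0,0,-165,0,0,0,12],[0,0,-165,0,0,0,12],[0,0,-165,0,0,0,12],[0,0,-165,0,0,0,12]]]'
python3 -c "
from h import *
togo([626.3,346,236])"
```

```text
clock: 72.3
tool_pos: [661.6, -125.1, 72.9]
orientation: [0.999, 0.039, 0.001, 0.0]
contact_force: [-1.2, 0.8, 5.9]
grip_width: 13.9
shift [-0.2 -0.1  1.4] jawyaw -85.47 z [ 0.002 -0.    -1.   ] q6 1.22
clock: 73.55
tool_pos: [660.9, -124.9, 236.1]
orientation: [0.999, 0.039, -0.001, -0.0]
contact_force: [0.1, 0.2, -1.3]
grip_width: 13.5
shift [ 2.700e+00 -4.722e+02  3.000e-01] jawyaw -85.47 z [-0.001  0.    -1.   ] q6 1.22
```

```bash
python3 -m crank '[[[0,-30,0,0,0,0,12],[0,-75,0,0,0,0,12],[0.5,-125,0,0,0,0,12],[1,-180,0,0,0,0,12],[1,-235,0,0,0,0,12],[1.5,-290,0,0,0,0,12],[2,-345,0,0,0,0,12],[2.3,-400,0,0,0,0,12],[2.6,-450,0,0,0,0,12],[2.7,-472,0,0,0,0,12]]]'
python3 -m crank '[[[0,0,30,0,0,0,12],[0,0,70,0,0,0,12],[0,0,90,0,0,0,12],[0,0,90,0,0,0,12],[0,0,90,0,0,0,12],[0,0,90,0,0,0,12],[0,0,90,0,0,0,12],[0,0,90,0,0,0,12],[0,0,90,0,0,0,12],[0,0,90,0,0,0,12]]]'
python3 - <<'E'
from h import *
im,d=bot.camera('scene'); M=bot.camera_model('scene'); q=np.array(M['K'])@(M['view']@np.array([626,346,110,1]))[:3]; q=(q[:2]/q[2]).astype(int)
a=cv2.resize(im[q[1]-40:q[1]+50,max(q[0]-45,0):q[0]+45],(400,400),interpolation=cv2.INTER_CUBIC)
w_,dw=bot.camera('wrist'); b=cv2.resize(w_[140:340,220:420],(400,400),interpolation=cv2.INTER_CUBIC)
cv2.imwrite('pics/pin.png',np.hstack([a,b])); print(find('pin_tip','scene',n=1),find('pin_tip','wrist',n=1),find('pin_head','scene',n=1),find('fork_hole','wrist',n=1))
togo([626.3,346,146])
E
```

```text
clock: 74.8
tool_pos: [625.8, 348.4, 236.3]
orientation: [0.999, 0.041, -0.0, -0.0]
contact_force: [0.5, -0.9, -0.3]
grip_width: 13.5
clock: 76.05
tool_pos: [626.5, 345.8, 146.8]
orientation: [0.999, 0.04, 0.0, -0.0]
contact_force: [0.6, -0.0, -0.4]
grip_width: 14.0
[(array([624.9, 343.3,  78.7]), 0.55, array([504., 228.]))] [(array([624.7, 347.4,  82.3]), 0.57, array([312., 267.]))] [(array([623. , 342.5, 137.7]), 0.46, array([509., 202.]))] [(array([630.9, 345.3,  67. ]), 0.86, array([317., 249.]))]
shift [-0.2 -0.3  0.8] jawyaw -85.47 z [-0.  0. -1.] q6 1.91
```

View pics/pin.png

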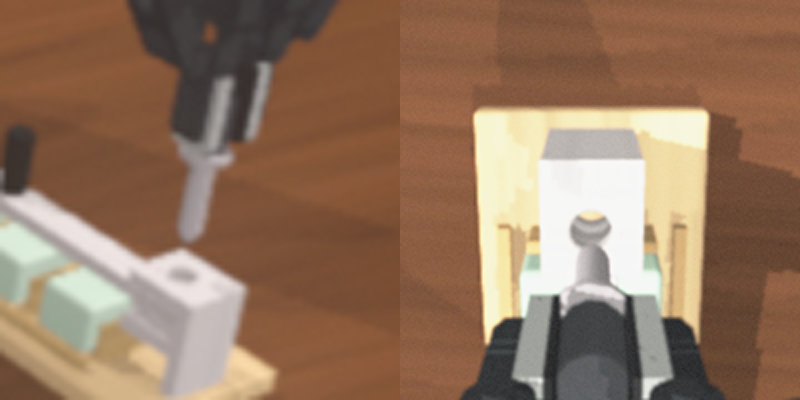

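```bash
python3 -m crank '[[[0.1,-0.2,10,0,0,0,12],[0.1,-0.2,16,0,0,0,12],[0.1,-0.2,20,0,0,0,12],[0.1,-0.2,24,0,0,0,12],[0.1,-0.2,28,0,0,0,12],[0.1,-0.2,32,0,0,0,12],[0.1,-0.2,35,0,0,0,12],[0.1,-0.2,35,0,0,0,12],[0.1,-0.2,35,0,0,0,12],[0.1,-0.2,35,0,0,0,12]]]'
python3 -c "
from h import *
togo([626.6,346,87])"
```

```text
clock: 77.6
tool_pos: [626.7, 346.0, 112.0]
orientation: [0.999, 0.039, 0.0, -0.0]
contact_force: [-0.7, -0.3, -0.8]
grip_width: 13.5
shift [-0.1  0.  25. ] jawyaw -85.47 z [ 0.  0. -1.] q6 1.91
```

```bash
python3 -m crank '[[[0,0,4,0,0,0,12],[0,0,8,0,0,0,12],[0,0,12,0,0,0,12],[0,0,16,0,0,0,12],[0,0,19,0,0,0,12],[0,0,22,0,0,0,12],[0,0,24,0,0,0,12],[0,0,24,0,0,0,12],[0,0,24,0,0,0,12],[0,0,24,0,0,0,12]]]'
python3 -c "
from h import *
togo([626.6,346,86])"
```

```text
clock: 78.85
tool_pos: [626.7, 346.0, 87.9]
orientation: [0.999, 0.039, 0.0, -0.0]
contact_force: [-0.9, -0.4, 0.0]
grip_width: 14.0
shift [-0.1 -0.   1.9] jawyaw -85.47 z [ 0.  0. -1.] q6 1.91
```

Free all the way. Lower the last 2 mm, release, and lift.

```bash
python3 -m crank '[[[0,0,1,0,0,0,12],[0,0,2,0,0,0,12],[0,0,2,0,0,0,12],[0,0,2,0,0,0,20],[0,0,2,0,0,0,35],[0,0,2,0,0,0,45],[0,0,2,0,0,0,45],[0,0,-30,0,0,0,45],[0,0,-80,0,0,0,45],[0,0,-110,0,0,0,45]]]'
python3 - <<'E'
from h import *
im,d=bot.camera('wrist'); cv2.imwrite('pics/w10.png',im); P=pts('wrist',d)
print('pin top',*layer(P,d,88,100),sep='\n'); print('flange/fork',*layer(P,d,60,72)); print('knob',*layer(P,d,80,87.9)); print('pin',find('pin_head','wrist',n=1))
t,dt=bot.camera('top'); M=bot.camera_model('top'); PT=pts('top',dt)
print('blanks',*cen(green(t),dt,M,20),sep='\n'); print('gauge',layer(PT,dt,122,140), 'jar/tape/paddle',[find(n,'top',n=1) for n in ('jar','tape_roll','paddle')])
s,_,_=st(); print(s['clock'],s['tool_pos'])
E
```

```text
clock: 80.1
tool_pos: [627.2, 346.2, 200.4]
orientation: [0.999, 0.039, 0.001, -0.0]
contact_force: [-0.3, -0.0, 0.4]
grip_width: 44.9
pin top
([628.0, 346.5, 97.6], 83.3, (15.3, 15.1), 437)
([518.3, 337.8, 89.6], 4.9, (13.4, 12.9), 215)
flange/fork ([749.5, 211.3, 66.2], 18.6, (52.1, 30.3), 1060) ([732.0, 243.9, 66.1], 32.3, (35.3, 7.2), 255) ([631.6, 347.2, 67.9], 4.9, (38.7, 31.8), 1389)
knob
pin [(array([625.6, 343.8,  85.1]), 0.69, array([319., 243.]))]
blanks
([586.1, 325.8, 36.8], 4.0, (32, 19), 59)
([538.1, 322.4, 37.1], 6.2, (32, 19), 66)
([507.3, -379.4, 23.8], 8.6, (49, 30), 53)
([491.6, 318.8, 37.4], 2.8, (31, 20), 58)
gauge [] jar/tape/paddle [[(array([745.9, 219.7,   3.5]), 0.69, array([230., 155.]))], [(array([ 7.332e+02, -2.673e+02,  1.000e-01]), 0.94, array([429., 164.]))], [(array([773.1,  17.2,  -2.8]), 0.56, array([313., 147.]))]]
80.4 [626.04008867 345.70726756 196.52833458]
```

View pics/w10.png

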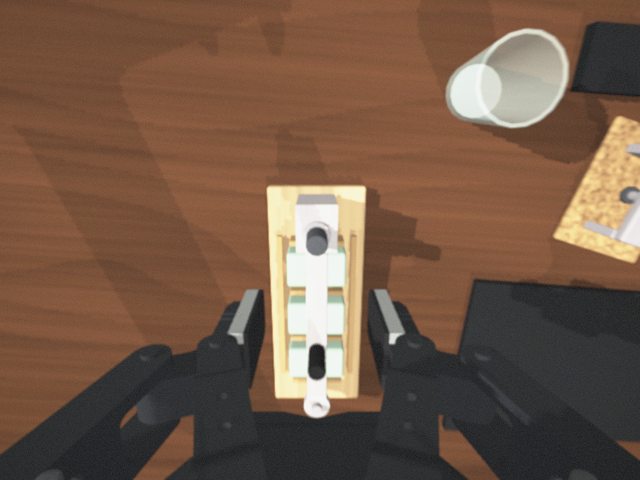

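```bash
python3 - <<'E'
from h import *
im,d=bot.camera('wrist'); P=pts('wrist',d); print('pin top',*layer(P,d,88,100)); print('bar',*layer(P,d,48,57)); print('knob',*layer(P,d,80,87.9))
t,dt=bot.camera('top'); P=pts('top',dt); m=(abs(P[...,2]-132)<8)&(abs(P[...,0]-670)<60)&(abs(P[...,1]-66)<60); print('gauge grip top',np.median(P[m],0)[:3],m.sum()); print(find('gauge_grip','top',n=1),find('gauge_pad','top',n=1))
print(bot.get_state()['contact_force'])
E
```

```text
pin top ([626.2, 345.8, 93.8], 3.0, (15.2, 15.2), 420)
bar ([748.0, 208.9, 52.8], 16.9, (50.6, 25.6), 709) ([645.6, 93.8, 50.6], 17.8, (30.9, 13.7), 405) ([561.4, 340.7, 52.5], 4.6, (91.4, 18.0), 1954) ([465.3, 333.0, 52.5], 6.5, (42.0, 23.4), 674)
knob ([517.4, 337.1, 86.1], 78.7, (14.2, 13.7), 279)
gauge grip top [667.81255632  66.21659678 131.78564177] 146
[(array([670.9,  63.3, 114. ]), 0.69, array([289., 174.]))] []
[ 0.32576686 -0.25533165 -0.03598176]
```

```bash
python3 -c "
from plant import bot
print(bot.hand_in())"
```

```text
the job is handed in; nothing more can be done
None
```

I gauged the four blanks that were present, sorted them, shut and pinned the carrier, and handed in at about 81 s of the 210 s allowed. The hand-in gives no verdict.

- **Gauging:** Blanks 1, 3 and 4 read about 26 mm (full) and blank 2 read 20 mm (short). The camera depths agreed. Slot 5 on the plate was empty.
- **Blanks:** The three full blanks lie flat in the three pockets, and the short one is in the red tub.
- **Keeper:** Closed against its stop. The bar lies at 4.6°, the same as the carrier, and the knob is where it should be when shut.
- **Lock pin:** Fully home. Its top is at 93.8 mm against 93 mm expected, and the camera reads about 1 mm high. It sits within about 1 mm of the hole axis.
- **Gauge:** Standing upright within about 2 mm of its pad's centre.
- **Bystanders:** The jar, tape roll and paddle are where they started, to within measurement error.

**Checks that disagreed:** The picture taken while the arm was still lifting away from the pin read heights about 3 to 4 mm too high. A repeat with the arm still gave the expected values. The last search for the gauge pad found nothing, so I checked the gauge against the pad position measured earlier.

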